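# Knock up a lot of name tiles in the sprung jig

## Robot

A 7-joint arm with a two-finger parallel gripper is mounted at the origin on the work surface; the furniture and walls round the work are solid. World frame = base frame: x ahead of the robot, y to its left, z up, the work surface at z = 0. Lengths are in m, angles in rad, forces in N, time in s.
With the tool pointing down it reaches from about 0.4 to 0.75 m from the base axis. Payload 19.5 kg.
Tool frame: the origin (TCP) lies at the very end of the fingers, on their centre line; the grasp point (between the pads) lies 19 mm behind it (manip.hold_point_z is the distance from the TCP to the grasp point, in m); z points along the fingers, y is the line along which they close (so a half turn about z gives the same grasp; the last joint's range is limited). The gripper opens to 85 mm and grips with 20 to 120 N. Pads are 22 mm wide; open, the fingers measure 114 mm over their backs; the gripper's body (76 mm by 85 mm) begins 54 mm behind the grasp point. The pads swing forward as they close: fully open they stand 13 mm farther back than shut.
Start: joints at [-1.249, 0.707, -0.028, 1.485, 0.022, 0.951, -0.075], TCP at [0.205, 0.537, 0.231] pointing down, gripper open.
Joint ranges: [-2.71, 2.71], [-0.32, 2.16], [-1.57, 1.52], [0, 2.45], [-1.46, 4.6], [0, 2.02], [-2.83, 2.83]. Speed limits (rad/s): [1.89, 1.89, 2.57, 2.57, 3.01, 3.01, 3.01].

## Interface

Orientations are given as a unit quaternion [w, x, y, z].
In Python, from bench import manip, viewer gives the robot as it stands.
- The arm moves only by the tool arm_command, never from a script. Its argument "deltas" is a list of rows, each an object with "xyz": the shift along the tool's x, y, z in cm, a list of three; "dr": the turn, a rotation vector about the tool's x, y, z in rad, a list of three. A call has 1 to 12 rows; each row shifts and turns the commanded pose from where the row before left it, along the tool's axes as they then stand; what a row does not reach is not made up. A row lasts 1/8 s, in which the tool goes at most 62.5 mm and 10.7 degrees, less where a joint would pass 70% of its speed; a pose out of reach is approached as far as the arm can. A call is refused whole if a number of a shift passes 6.25 or a number of a turn 0.188, either way. A call with a gripper value outside its range is refused whole. "fingers" is the closure, from -1 (fully open) to 1 (shut), set as the call begins (left out, the last holds). The fingers move at their own pace and stop on an object; "grip_force" is the grip in N (left out, the last holds). Time passes only in rows, so rows that do not move let the fingers close. It gives the time, the measured TCP pose, the force, the opening and the grip force at its end, in the units of the state.
- manip.sense(): the state, without advancing time (a new reading comes with each control period).
- viewer.get_image(name): name is "scene" or "side" or "wrist"; returns (picture, depth): 384x512x3 uint8, red, green, blue; 384x512 float32, m along the optical axis (not along the pixel's ray), 0 where there is no reading.
- viewer.calibration(name): a dict with "fov_y" (degrees; the focal length in pixels is half the picture's height over the tangent of half this angle, whatever the lens; pixels are square), "cx", "cy" (the principal point, pixels), "origin" and "rotation" of the camera in the world; the wrist camera has in their place "hand_eye" (4x4, takes a point from camera to tool coordinates, whose origin is the TCP and whose axes are the flange's). Camera axes: x right, y up, looking along -z (the intrinsics and any distortion apply to the point x, -y, -z); pixel columns grow to the right and rows downward; lengths in m; the calibration is good to about 2 mm. A picture is of the moment at which its call begins: read the wrist's pose just before it. calibration takes no time and is no camera call.
- manip.close_job(): hands the job in; it is judged then, once.
The state is a dict: "t": time; "qpos": joint angles; "qvel": joint speeds; "tau": joint torques, N m; "ee_pos": TCP position; "ee_rot": TCP orientation; "wrist_force": force on the tool from outside, world axes, zero at the start; "torque": the same for the moment, N m; "width": finger opening in m; "grip_force": force on a finger pad.
Only numpy, scipy, OpenCV 4.12 (cv2) and the standard library are available. Lean on these libraries where they do the work, as an engineer would, in place of code of your own. Each camera call takes 0.05 s, during which the arm holds its last target. There are 200 camera calls.

## Task

Stack every name tile from the mat flat in the bay of the knocking-up jig; then square the stack: tap its open long side gently until all edges lie flush against the sprung side fence, and pull the orange handle until its pointer stands at the red mark, hold it there for a second so that the pad knocks the ends home against the front fence, and let the slide go back. The tiles are brittle: grip them lightly, with no more than about 30 N, never bottom the side fence out when tapping, and do not pull the slide well past the mark; leave the jar, the pot and the tape roll alone.

Things in the scene. Friction and masses are not known exactly. Their poses are not given: they have to be found in the camera images.
- jig: The knocking-up jig, fixed to the bench: plywood base plate 250 x 148 x 8 mm with a blue front fence, a black side fence and a sprung slide with an orange handle. Origin on the bench under the centre of the squared stack, z up; the plate spans x -68 to +182, y -64 to +84 mm. All fences are 60 mm high above the bench; the +y side is open.
- bay (a point): Centre of the squared stack on the bay's floor, 8 mm above the bench; axes as the jig's. Front fence: inner face at x = -50, y -30 to +60 mm. Side fence: face at y = -28, x -46 to +46. The black jogging pad (48 mm wide) stands at x = +86 at rest, so the bay is 136 mm long. A squared tile has its centre at x = 0, y = 0, its length along x.
- side_fence (a joint): Travel of the sprung side fence towards jig -y (m): 0 at rest, stop at 0.010. It gives way above about 4 N, then 0.8 N per mm (8 N at 5 mm), and springs back.
- jog_slide (a joint): Travel of the sprung slide (m): 0 at rest, grows as the handle is pulled to jig -x; red mark at 0.040, stop at 0.055. Its spring pulls back with 2.4 N at rest, 5.6 N at the mark. The pad at its front meets a squared stack at 0.036 and gives on springs of its own (3 N, then 0.6 N per mm), so at the mark it presses with about 5 N. Let go, the slide returns by itself.
- pull_handle (a point): Middle of the top of the upright orange handle of the slide: 20 mm (jig x) by 16 mm (jig y), standing 52 mm high, this point 73 mm above the bench. Behind the pad by 45 mm; free on both y sides. It moves with the slide.
- pull_pointer (a point): Tip of the slide's white pointer, on its +y side; it moves with the slide.
- pull_mark (a point): The long red line on the base plate at which the pointer shall stand (short black lines are 10 mm apart from the rest position).
- mat: Thin black rubber mat, fixed, 280 x 380 x 6 mm, on which the tiles lie at the start. Origin at the centre of its underside.
- feed_jar: Amber jar with a black lid, 64 mm wide, 94 mm high, bystander. Origin at the centre of its underside.
- small_pot: Small terracotta-coloured square pot, 65 mm, bystander. Origin at the centre of its underside.
- tape_roll: Roll of blue tape, 66 mm across, 18 mm high, bystander. Origin at the centre of its underside.
- tile_1: Green glazed name tile, 100 x 56 x 8 mm (x, y, z), 90 g, brittle. Origin at the centre of its underside, x along the length. Absent in some starts (then None throughout).
- tile_2: Blue glazed name tile, 100 x 56 x 8 mm (x, y, z), 90 g, brittle. Origin at the centre of its underside, x along the length. Absent in some starts (then None throughout).
- tile_3: White glazed name tile, 100 x 56 x 8 mm (x, y, z), 90 g, brittle. Origin at the centre of its underside, x along the length. Absent in some starts (then None throughout).
- tile_4: Terracotta glazed name tile, 100 x 56 x 8 mm (x, y, z), 90 g, brittle. Origin at the centre of its underside, x along the length. Absent in some starts (then None throughout).
- tile_5: Yellow glazed name tile, 100 x 56 x 8 mm (x, y, z), 90 g, brittle. Origin at the centre of its underside, x along the length. Absent in some starts (then None throughout).
- tile_6: Grey glazed name tile, 100 x 56 x 8 mm (x, y, z), 90 g, brittle. Origin at the centre of its underside, x along the length. Absent in some starts (then None throughout).
Things that resemble listed ones, but are neither listed nor needed, are in the scene too. What is shaped like the tile_3 but black, pink or purple is not meant.

How it is judged:
By the outcome, as a careful person would: the job done as asked, in the order asked, and still so for the second after the job is handed in, with the robot touching nothing.
Of tile_1, tile_2, tile_3, tile_4, tile_5, tile_6 only 4 to 6 are there at a start; the rules pass over those that are not, and their reading is None.
At some moment in a run one of tile_1, tile_2, tile_3, tile_4, tile_5, tile_6 may be knocked a few centimetres aside while the robot is not near it.
Once in a run the grip may slacken for a moment while it holds something.
It also fails if it takes over 210 s, if anything falls off the work surface, if the arm or the gripper's body presses on something with over 40 N, if the wrist force passes 120 N, or if a joint passes its speed limit or range.

## Working session

There is one attempt and no reset: what is moved stays moved. The work goes in short steps, Python scripts to look and compute and a tool call to move; the robot and the scene stay as the last step left them, time stands still between calls to the robot, and variables do not carry over. Pictures are saved under pics/ and viewed, at most 14 in all, crops included, and the job is handed in when it is done.

Besides the shell and the picture viewer there is one more tool, called after "Request:" by a JSON object that holds its "method" and its "body". arm_command: Moves the arm, as the interface text tells. Its arguments: {"type":"object","properties":{"deltas":{"type":"array","items":{"type":"object","properties":{"xyz":{"type":"array","items":{"type":"number"}},"dr":{"type":"array","items":{"type":"number"}}}}},"fingers":{"type":"number"},"grip_force":{"type":"number"}},"required":["deltas"]}

```bash
mkdir -p pics
python3 - <<'E'
from bench import manip, viewer
import cv2,numpy as np
s=manip.sense();print(s)
for n in ["scene","side","wrist"]:
    c=viewer.calibration(n);print(n,c)
    im,d=viewer.get_image(n);np.savez(f"pics/{n}0.npz",im=im,d=d)
    cv2.imwrite(f"pics/{n}0.png",cv2.resize(im[:,:,::-1],(800,600)))
E
```

```text
{'t': 0.0, 'qpos': array([-1.24872254,  0.7070499 , -0.02762037,  1.48502351,  0.02199302,
        0.95088632, -0.07548946]), 'qvel': array([ 0.00184757,  0.00019009, -0.00025409, -0.00083039,  0.00024314,
       -0.00025806, -0.00019701]), 'tau': array([ 7.39703610e-04, -8.83226466e+01,  1.23499677e+00, -2.36155415e+01,
        1.69352686e-02,  6.67866771e-03,  1.20681316e-04]), 'ee_pos': array([0.20448931, 0.5371215 , 0.23085215]), 'ee_rot': array([-8.33153981e-05,  1.80880923e-01,  9.83504859e-01, -5.25884747e-04]), 'wrist_force': array([ 0.1822641,  0.118779 , -0.5048805]), 'torque': array([-0.00733   , -0.02455574,  0.05019327]), 'grip_force': 0.0, 'width': 0.08525801889771381}
scene {'fov_y': 56.69129338932303, 'cx': 256.2060963812894, 'cy': 193.0771799171635, 'origin': array([-0.31811611, -0.38430261,  1.00375244]), 'rotation': array([ 0.79610918,  0.33832886, -0.20439589, -0.45822056])}
side {'fov_y': 44.51400763715888, 'cx': 254.13690106259548, 'cy': 192.8227187084749, 'origin': array([-0.13974735,  1.18592304,  0.89347252]), 'rotation': array([-0.23176426, -0.12908012,  0.47025071,  0.84171724])}
wrist {'fov_y': 64.57975649386813, 'cx': 253.8363624917723, 'cy': 192.61699210497383, 'hand_eye': array([[ 3.42235612e-05,  9.44841688e-01,  3.27527379e-01,
         8.58625132e-02],
       [ 9.99999102e-01, -4.71226600e-04,  1.25489053e-03,
        -4.24794239e-04],
       [ 1.34001250e-03,  3.27527041e-01, -9.44840855e-01,
        -1.42311475e-01],
       [ 0.00000000e+00,  0.00000000e+00,  0.00000000e+00,
         1.00000000e+00]])}
```

View pics/scene0.png

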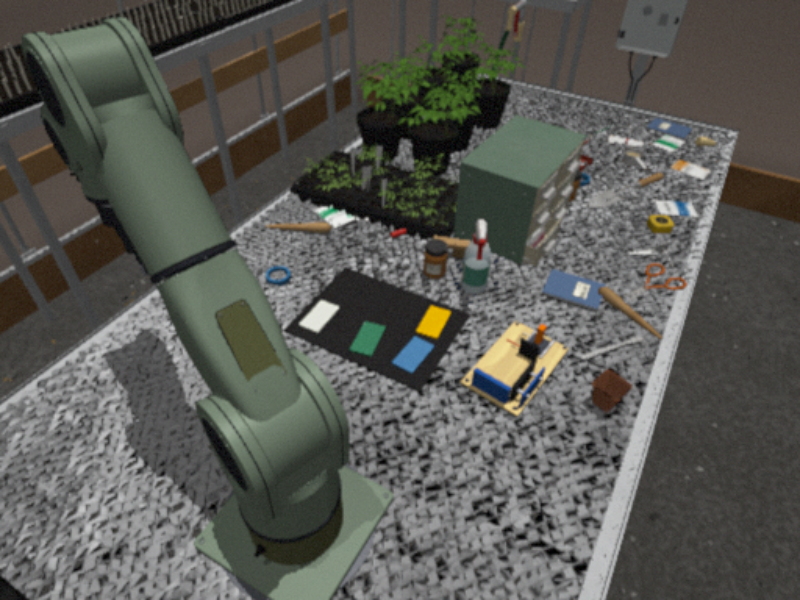

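View pics/side0.png

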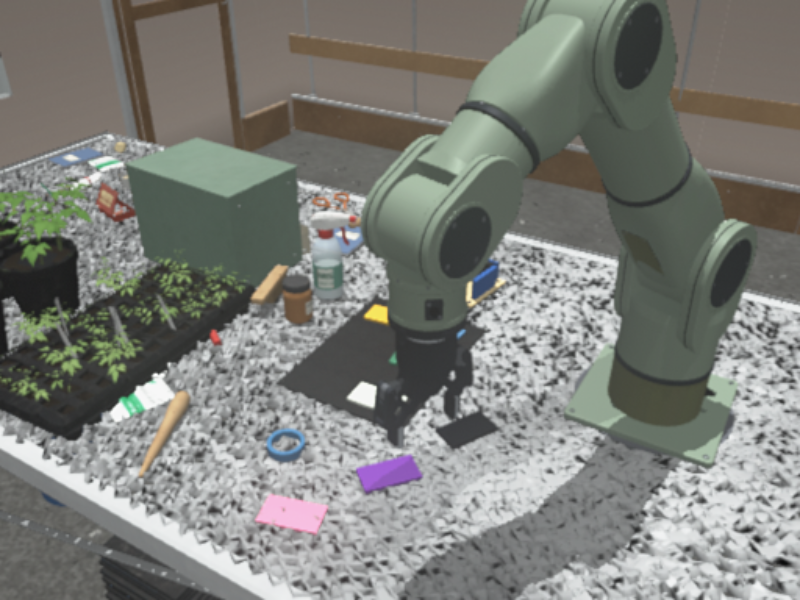

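The scene picture shows the mat with four tiles, at enlarged-pixel positions: white (320,317), green (367,338), blue (413,354) and yellow (434,321). The jig is at (513,367) with its handle at (541,330).

Things that could be mistaken for tiles are the black (467,429), purple (390,473) and pink (291,514) plates in the side view. All three lie off the mat and are not meant. The blue booklet at (573,289) in the scene view is not a tile either.

```bash
cat > h.py <<'E'
import numpy as np,cv2
from scipy.spatial.transform import Rotation as R
from bench import manip,viewer
def q2R(q): return R.from_quat([q[1],q[2],q[3],q[0]]).as_matrix()
def pose(n,s=None):
    c=viewer.calibration(n)
    if n=="wrist":
        s=s or manip.sense(); T=np.eye(4);T[:3,:3]=q2R(s["ee_rot"]);T[:3,3]=s["ee_pos"]; T=T@c["hand_eye"]
        return c,T[:3,:3],T[:3,3]
    r=c["rotation"]; r=np.array(r)
    return c,(q2R(r) if r.size==4 else r),np.array(c["origin"])
def cloud(n,d,P):
    c,Rm,o=P; f=192/np.tan(np.radians(c["fov_y"]/2))
    v,u=np.mgrid[:384,:512]
    p=np.stack([(u-c["cx"])/f*d,-(v-c["cy"])/f*d,-d],-1)
    return p@Rm.T+o
def ray(n,u,v,z,P):
    c,Rm,o=P; f=192/np.tan(np.radians(c["fov_y"]/2))
    r=Rm@np.array([(u-c["cx"])/f,-(v-c["cy"])/f,-1]); return o+r*(z-o[2])/r[2]
def proj(p,P):
    c,Rm,o=P; f=192/np.tan(np.radians(c["fov_y"]/2)); q=(np.asarray(p)-o)@Rm
    return c["cx"]+f*q[...,0]/-q[...,2], c["cy"]-f*q[...,1]/-q[...,2]
def grab(n,tag=None,full=True):
    s=manip.sense();P=pose(n,s);im,d=viewer.get_image(n)
    if tag: cv2.imwrite(f"pics/{tag}.png",cv2.resize(im[:,:,::-1],(800,600),interpolation=cv2.INTER_CUBIC))
    return im,d,P,s
def masks(im):
    h=cv2.cvtColor(im,cv2.COLOR_RGB2HSV).astype(int);H,S,V=h[...,0],h[...,1],h[...,2]
    return dict(green=(H>65)&(H<95)&(S>120)&(V>40),blue=(H>98)&(H<120)&(S>110)&(V>60),yellow=(H>17)&(H<32)&(S>170)&(V>110),
      white=(S<45)&(V>175))
def rect(im,n,P,col,c0,rad=40,z=.014):
    """tile top rectangle by mask near world xy c0, rays cut with plane z"""
    m=masks(im)[col].astype(np.uint8); u,v=proj([c0[0],c0[1],z],P)
    k=np.zeros_like(m);cv2.circle(k,(int(u),int(v)),rad,1,-1);m&=k
    m=cv2.morphologyEx(m,cv2.MORPH_OPEN,np.ones((3,3)))
    nb,l,st,ce=cv2.connectedComponentsWithStats(m)
    if nb<2:return None
    i=1+np.argmax(st[1:,4]);vv,uu=np.nonzero(l==i)
    p=np.array([ray(n,a,b,z,P)[:2] for a,b in zip(uu,vv)])
    (cx,cy),(w,h),a=cv2.minAreaRect((p*1000).astype(np.float32))
    if w<h:w,h,a=h,w,a+90
    a=(a+90)%180-90
    return cx,cy,w,h,a,len(p)
E
python3 - <<'E'
from h import *
z=np.load("pics/scene0.npz");im,d=z["im"],z["d"];P=pose("scene");k=1/1.5625
for c,u,v in [("white",320,317),("green",367,338),("blue",413,354),("yellow",434,321)]:
    p=ray("scene",u*k,v*k,.014,P); print(c,p.round(3),cloud("scene",d,P)[int(v*k),int(u*k)].round(3),rect(im,"scene",P,c,p,22))
C=cloud("scene",d,P)
for nm,u,v in [("handle",541,326),("plate near",471,379),("plate front",517,410),("plate right",563,352),("plate left",520,324),("bluefence top l",475,370),("r",509,387),("mat l",288,325),("mat b",418,385),("mat r",467,316),("mat t",347,270),("jar",436,245),("pot",610,385),("tape",277,270)]:
    print(nm,C[int(v*k),int(u*k)].round(3),ray("scene",u*k,v*k,.008,P).round(3))
E
python3 -c "
import cv2;a=cv2.imread('pics/scene0.png')
import numpy as np
z=np.load('pics/scene0.npz')['im'][170:290,170:400,::-1]
cv2.imwrite('pics/c1.png',cv2.resize(z,(800,417),interpolation=cv2.INTER_CUBIC))"
```

```text
white [0.445 0.267 0.014] [0.449 0.274 0.012] (450.2261657714844, 273.8836975097656, 97.97465515136719, 54.83763122558594, 2.646958112716675, 246)
green [0.445 0.127 0.014] [0.444 0.131 0.015] (445.24407958984375, 127.52293395996094, 104.20137023925781, 56.67020034790039, 11.079137802124023, 291)
blue [0.456 0.007 0.014] [0.456 0.008 0.017] (458.3705749511719, 8.301702499389648, 105.82283020019531, 61.337791442871094, -3.687408447265625, 361)
yellow [0.579 0.014 0.014] [0.577 0.017 0.017] (579.6279296875, 17.186729431152344, 106.74280548095703, 59.69145965576172, 7.289050579071045, 293)
handle [ 0.639 -0.231  0.075] [ 0.705 -0.222  0.008]
plate near [ 0.465 -0.138  0.007] [ 0.462 -0.141  0.008]
plate front [ 0.432 -0.26   0.011] [ 0.435 -0.263  0.008]
plate right [ 0.646 -0.296  0.012] [ 0.649 -0.297  0.008]
plate left [ 0.686 -0.171  0.007] [ 0.685 -0.174  0.008]
bluefence top l [ 0.454 -0.149  0.057] [ 0.491 -0.138  0.008]
r [ 0.441 -0.23   0.064] [ 0.485 -0.224  0.008]
mat l [0.39  0.328 0.002] [0.387 0.323 0.008]
mat b [ 0.387 -0.042  0.008] [ 0.386 -0.045  0.008]
mat r [ 0.646 -0.043  0.005] [ 0.643 -0.047  0.008]
mat t [0.647 0.322 0.002] [0.638 0.315 0.008]
jar [0.765 0.11  0.096] [0.865 0.155 0.008]
pot [ 0.584 -0.418  0.033] [ 0.607 -0.42   0.008]
tape [0.534 0.476 0.018] [0.539 0.48  0.008]
```

View pics/c1.png

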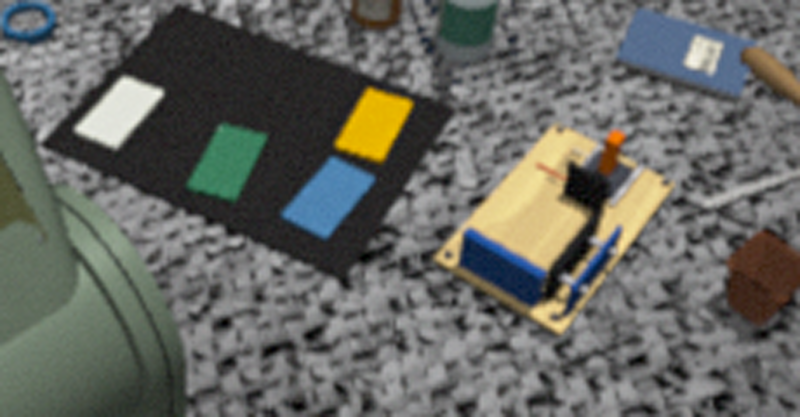

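Four tiles are on the mat: tile_1 green, tile_2 blue, tile_3 white and tile_5 yellow. The jig's open side faces the mat. I'll move the wrist camera over the mat and jig to refine the positions.

Request:
{"method": "arm_command", "body": {"deltas": [{"xyz":[-3.2,-2.7,0]},{"xyz":[-3.2,-2.7,0]},{"xyz":[-3.2,-2.7,0]},{"xyz":[-3.2,-2.7,0]},{"xyz":[-3.2,-2.7,0]},{"xyz":[-3.2,-2.7,0]},{"xyz":[-3.2,-2.7,0]},{"xyz":[-3.2,-2.7,0]},{"xyz":[-3.2,-2.7,0]},{"xyz":[-3.2,-2.7,0]},{"xyz":[-3.2,-2.7,0],"dr":[0,0,-0.15]},{"xyz":[0,0,0],"dr":[0,0,-0.15]}], "fingers": -1, "grip_force": 24}}

```text
invalid input at $.deltas[0]: expected keys xyz, dr
```

```bash
cat >> h.py <<'E'
def go(x,y,z,yaw=None,s=None):
    """print tool-frame shift (cm), and dr z to bring tool y to world angle yaw(deg) (mod 180), shift first"""
    s=s or manip.sense();Rm=q2R(s["ee_rot"]);d=Rm.T@(np.array([x,y,z])-s["ee_pos"])*100
    a=np.degrees(np.arctan2(Rm[1,1],Rm[0,1]))
    msg=f"t={s['t']:.1f} shift {d.round(2)} tooly={a:.2f} tilt={np.degrees(np.arccos(-Rm[2,2])):.2f}"
    if yaw is not None:
        e=(yaw-a+90)%180-90; msg+=f" drz={-np.radians(e):.3f}"
    print(msg)
E
python3 - <<'E'
from h import *
im,d,P,s=grab("wrist","w1");np.savez("pics/w1.npz",im=im,d=d);print(s["ee_pos"],s["wrist_force"],s["t"])
for c,p,r in [("white",(.45,.274),60),("green",(.445,.128),60),("blue",(.458,.008),60),("yellow",(.58,.017),60)]:
    print(c,proj([*p,.014],P),rect(im,"wrist",P,c,p,r))
go(.5,-.15,.3,81)
E
```

```text
[0.20451871 0.53718536 0.2309289 ] [-0.30966858  0.29471905 -0.1317771 ] 0.15
white (np.float64(152.7814190271833), np.float64(364.8775852662444)) (415.6091003417969, 348.4269104003906, 37.91803741455078, 12.964110374450684, -22.580581665039062, 106)
green (np.float64(70.2333327594252), np.float64(386.9858438518413)) None
blue (np.float64(12.45671764981509), np.float64(410.9857565490938)) None
yellow (np.float64(57.46602462796682), np.float64(454.9693781664098)) None
t=0.2 shift [-52.06 -53.72  -6.86] tooly=69.16 tilt=0.04 drz=-0.207
```

View pics/w1.png

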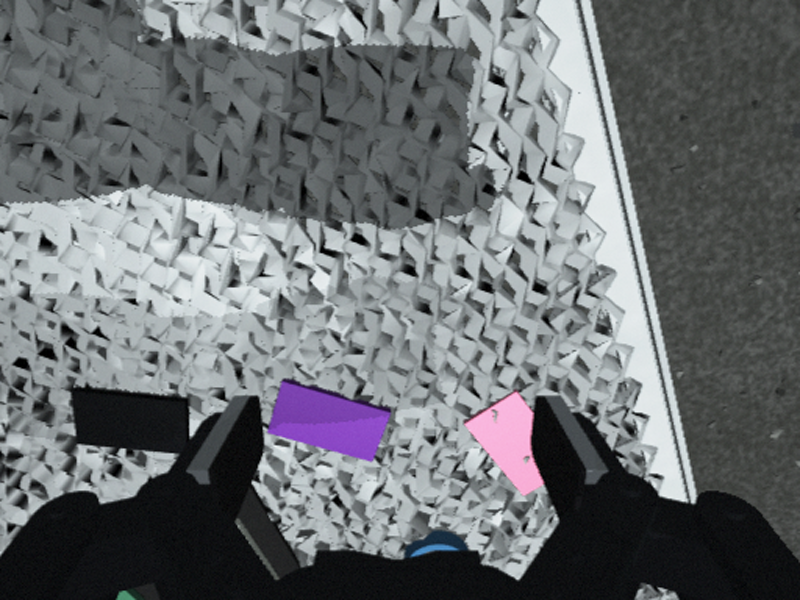

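The wrist picture shows the camera looking towards tool +x, with the purple (330,420) and black (130,420) plates off the mat. That move was refused because every row needs both keys. I'll move again and turn the tool so that the camera looks outward.

Request:
{"method": "arm_command", "body": {"deltas": [{"xyz":[-3.2,-2.85,-0.3],"dr":[0,0,0]},{"xyz":[-3.2,-2.85,-0.3],"dr":[0,0,0]},{"xyz":[-3.2,-2.85,-0.3],"dr":[0,0,0]},{"xyz":[-3.2,-2.85,-0.3],"dr":[0,0,0]},{"xyz":[-3.2,-2.85,-0.3],"dr":[0,0,0]},{"xyz":[-3.2,-2.85,-0.3],"dr":[0,0,0]},{"xyz":[-3.2,-2.85,-0.3],"dr":[0,0,0]},{"xyz":[-3.2,-2.85,-0.3],"dr":[0,0,0]},{"xyz":[-3.2,-2.85,-0.3],"dr":[0,0,0]},{"xyz":[-3.2,-2.85,-0.3],"dr":[0,0,0]},{"xyz":[-3.2,-2.85,-0.3],"dr":[0,0,0]},{"xyz":[0,0,0],"dr":[0,0,0.18]}], "fingers": -1, "grip_force": 24}}

```text
t: 1.7
ee_pos: [0.4231, 0.116, 0.2644]
ee_rot: [0.0, 0.272, 0.962, -0.0]
wrist_force: [-0.5, 0.6, -0.9]
width: 0.0852
grip_force: 0.0
```

Request:
{"method": "arm_command", "body": {"deltas": [{"xyz":[0,0,0],"dr":[0,0,0.185]},{"xyz":[0,0,0],"dr":[0,0,0.185]},{"xyz":[0,0,0],"dr":[0,0,0.185]},{"xyz":[0,0,0],"dr":[0,0,0.185]},{"xyz":[0,0,0],"dr":[0,0,0.185]},{"xyz":[0,0,0],"dr":[0,0,0.185]},{"xyz":[0,0,0],"dr":[0,0,0.185]},{"xyz":[0,0,0],"dr":[0,0,0.185]},{"xyz":[0,0,0],"dr":[0,0,0.185]},{"xyz":[0,0,0],"dr":[0,0,0.185]},{"xyz":[0,0,0],"dr":[0,0,0.185]},{"xyz":[0,0,0],"dr":[0,0,0.185]}]}}

```text
t: 3.2
ee_pos: [0.4219, 0.1192, 0.2643]
ee_rot: [0.0, 0.983, 0.185, -0.0]
wrist_force: [-0.9, -0.8, 0.5]
width: 0.0855
grip_force: 0.0
```

Request:
{"method": "arm_command", "body": {"deltas": [{"xyz":[0,0,0],"dr":[0,0,0.185]},{"xyz":[0,0,0],"dr":[0,0,0.185]},{"xyz":[0,0,0],"dr":[0,0,0]}]}}

```text
t: 3.58
ee_pos: [0.4219, 0.1193, 0.2641]
ee_rot: [0.0, 1.0, 0.004, -0.0]
wrist_force: [-0.1, 0.4, -0.7]
width: 0.0855
grip_force: 0.0
```

Run:
```python
from h import *
im,d,P,s=grab("wrist","w2");np.savez("pics/w2.npz",im=im,d=d);print(s["ee_pos"],s["wrist_force"],s["t"],s["qpos"].round(2))
for c,p,r in [("white",(.45,.274),70),("green",(.445,.128),70),("blue",(.458,.008),70),("yellow",(.58,.017),70)]:
    print(c,proj([*p,.014],P),rect(im,"wrist",P,c,p,r))
go(.40,-.2,.27,-99)
```

```text
[0.42191016 0.11926015 0.26413048] [-0.06157608  0.3778273  -0.67198401] 3.575 [-0.8   0.57  0.78  1.91 -0.52  0.87 -1.31]
white (np.float64(132.41908770757698), np.float64(131.58418942378265)) (446.1976623535156, 272.0491638183594, 99.1521224975586, 55.87357711791992, 2.2627828121185303, 3415)
green (np.float64(246.744471530231), np.float64(136.52269323624722)) None
blue (np.float64(341.0561024592949), np.float64(127.08216495650977)) (454.52825927734375, 7.75334358215332, 99.90399169921875, 56.95988464355469, -3.6876373291015625, 3521)
yellow (np.float64(344.2142022629252), np.float64(18.42402790850855)) None
t=3.6 shift [-2.58 31.9  -0.57] tooly=-89.30 tilt=0.03 drz=0.169
```

View pics/w2.png

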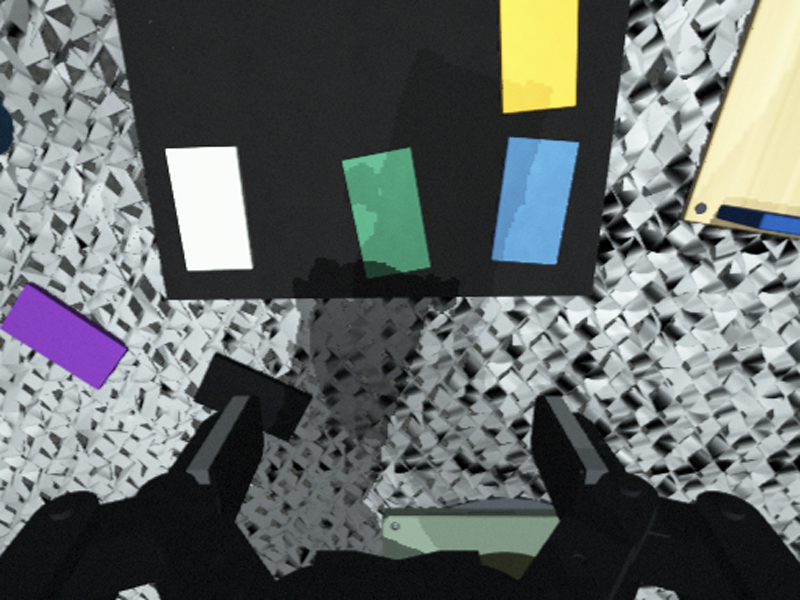

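The picture shows white (208,208), green (386,213) and blue (536,200) whole, with yellow (540,50) partly cut off. The jig is at the right edge. I'll view the jig next.

Request:
{"method": "arm_command", "body": {"deltas": [{"xyz":[0,4,-1.2],"dr":[0,0,0]},{"xyz":[0,4,-1.2],"dr":[0,0,0]},{"xyz":[0,4,-1.2],"dr":[0,0,0]},{"xyz":[0,4,-1.2],"dr":[0,0,0]},{"xyz":[0,4,-1.2],"dr":[0,0,0]},{"xyz":[0,4,-1.2],"dr":[0,0,0]},{"xyz":[0,4,-1.2],"dr":[0,0,0]},{"xyz":[0,2,-1.2],"dr":[0,0,0]},{"xyz":[0,0,0],"dr":[0,0,0.16]},{"xyz":[0,0,0],"dr":[0,0,0]}]}}

```text
t: 4.88
ee_pos: [0.4242, -0.181, 0.3603]
ee_rot: [0.0, 0.997, -0.074, -0.0]
wrist_force: [-0.1, -0.1, 0.6]
width: 0.0857
grip_force: 0.0
```

```bash
sed -i 's/green=(H>65)&(H<95)&(S>120)/green=(H>60)\&(H<95)\&(S>80)/' h.py
python3 - <<'E'
from h import *
im,d,P,s=grab("wrist","w3");np.savez("pics/w3.npz",im=im,d=d,o=P[2],R=P[1]);print(s["ee_pos"],s["t"])
for c,p,r in [("blue",(.454,.008),70),("yellow",(.58,.017),70)]:
    print(c,proj([*p,.014],P),rect(im,"wrist",P,c,p,r))
E
```

```text
[ 0.42424347 -0.18100991  0.36026303] 4.875
blue (np.float64(134.16265240251204), np.float64(141.04003135326099)) (454.2029113769531, 6.227605819702148, 100.2743911743164, 57.260860443115234, -3.6362075805664062, 2223)
yellow (np.float64(104.64136715223131), np.float64(57.32886034591539)) None
```

View pics/w3.png

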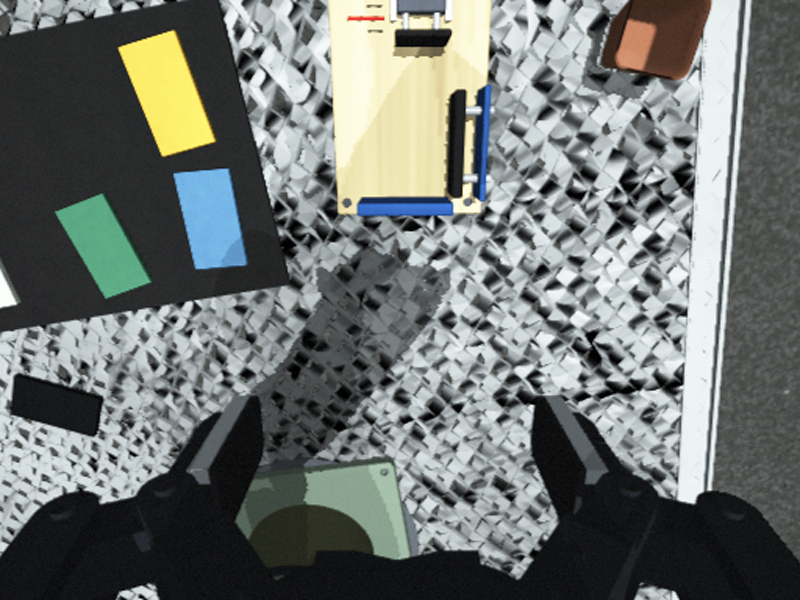

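The jig is seen whole apart from the handle: front fence (357–452,205), side fence (455,145), pad (422,38) and red mark (365,18). I'll fit its pose.

Run:
```python
from h import *
z=np.load("pics/w3.npz");im,d=z["im"],z["d"];P=(viewer.calibration("wrist"),z["R"],z["o"])
C=cloud("wrist",d,P);k=.64
u,v=np.meshgrid(np.arange(512),np.arange(384))
hsv=cv2.cvtColor(im,cv2.COLOR_RGB2HSV).astype(int)
reg=(u>205)&(u<320)&(v<140)
wood=reg&(hsv[...,0]>10)&(hsv[...,0]<32)&(hsv[...,1]>30)&(hsv[...,2]>150)
n,l,st,ce=cv2.connectedComponentsWithStats(wood.astype(np.uint8));i=1+np.argmax(st[1:,4]);w=l==i
# plate left edge, front edge
vs=np.arange(10,125);le=np.array([ray("wrist",np.nonzero(w[a])[0].min()-.5,a,.008,P)[:2] for a in vs])
us=np.arange(232,286)
def line(p):
    vx,vy,x,y=cv2.fitLine((p*1000).astype(np.float32),cv2.DIST_HUBER,0,.01,.01).ravel();return np.degrees(np.arctan2(vy,vx)),(x,y)
print("left edge",line(le))
top=reg&(C[...,2]>.053)&(C[...,2]<.067)&(hsv[...,2]<250)
bl=top&(hsv[...,0]>100)&(hsv[...,0]<125)&(hsv[...,1]>100)
for nm,m in [("front",bl&(u<292)&(v>120)),("backing",bl&(u>300)),("black",top&(hsv[...,2]<70)&(v>50)&(u>280)),("pad",top&(hsv[...,2]<70)&(v<40)),]:
    p=C[m][:,:2]*1000; print(nm,m.sum(), cv2.minAreaRect(p.astype(np.float32)) if m.sum()>3 else "", C[m][:,2].mean() if m.any() else "")
for nm,a,b,zz in [("front in l",357,197,.06),("front in r",452,197,.06),("side in near",448,196,.06),("side in far",449,91,.06),("pad l",395,45,.06),("pad r",449,45,.06),("plate nearleft",338,213,.008),("plate near r",480,213,.008),("mark",347,18,.008)]:
    print(nm,(ray("wrist",a*k,b*k,zz,P)[:2]*1000).round(1))
print(rect(im,"wrist",P,"green",(.445,.128),70),masks(im)["yellow"].sum(),hsv[60,106])
```

```text
left edge (np.float32(-8.294367), (np.float32(542.4358), np.float32(-137.04759)))
front 538 ((443.0772705078125, -192.2327880859375), (87.14117431640625, 11.422611236572266), 81.65594482421875) 0.05915577458521403
backing 212 ((487.92376708984375, -270.6151123046875), (5.725396633148193, 98.45872497558594), 81.82807922363281) 0.05392614360047819
black 489 ((490.0426330566406, -254.90487670898438), (25.989473342895508, 88.36123657226562), 81.80738067626953) 0.05886863401830148
pad 175 ((583.0750122070312, -227.38897705078125), (45.21552658081055, 5.049718856811523), 81.44464874267578) 0.05883133384254192
front in l [ 459.7 -150.4]
front in r [ 446.8 -236.6]
side in near [ 448.2 -233. ]
side in far [ 535.9 -243.9]
pad l [ 577.4 -203.4]
pad r [ 570.8 -247.8]
plate nearleft [ 441. -123.]
plate near r [ 419.2 -268.6]
mark [ 614.  -164.5]
(443.3175354003906, 124.29698181152344, 100.22096252441406, 60.11774826049805, 11.016986846923828, 2198) 92 [ 27 146 252]
```

```bash
cat >> h.py <<'E'
JO=np.array([.4960,-.2148]);JY=np.radians(-8.3)
def jig(x,y): # mm -> world m
    c,s_=np.cos(JY),np.sin(JY); return JO+np.array([c*x-s_*y,s_*x+c*y])/1000
def tojig(p):
    c,s_=np.cos(JY),np.sin(JY); d=(np.asarray(p)[:2]-JO)*1000; return np.array([c*d[0]+s_*d[1],-s_*d[0]+c*d[1]])
E
python3 -c "
from h import *
go(.4543,.007,.06,-93.7)"
```

```text
t=4.9 shift [  0.25 -19.02  30.01] tooly=-98.37 tilt=0.02 drz=-0.082
```

Request:
{"method": "arm_command", "body": {"deltas": [{"xyz":[0,-3.8,3],"dr":[0,0,0]},{"xyz":[0,-3.8,4],"dr":[0,0,0]},{"xyz":[0,-3.8,4],"dr":[0,0,0]},{"xyz":[0,-3.8,4],"dr":[0,0,0]},{"xyz":[0,-3.8,4],"dr":[0,0,0]},{"xyz":[0,0,4],"dr":[0,0,-0.08]},{"xyz":[0,0,4],"dr":[0,0,0]},{"xyz":[0.2,0,3],"dr":[0,0,0]},{"xyz":[0,0,0],"dr":[0,0,0]}]}}

```text
t: 6.05
ee_pos: [0.4545, 0.007, 0.0594]
ee_rot: [-0.0, 0.999, -0.034, -0.001]
wrist_force: [-0.4, -0.9, 1.3]
width: 0.0855
grip_force: 0.0
```

```bash
python3 -c "
from h import *
go(.4543,.007,.006,-93.7)
im,d,P,s=grab('wrist')
print(rect(im,'wrist',P,'blue',(.454,.007),100), rect(im,'wrist',P,'yellow',(.58,.017),100))"
```

```text
t=6.0 shift [-0.    0.    5.34] tooly=-93.91 tilt=0.15 drz=-0.004
(455.77484130859375, 7.579868316650391, 99.55974578857422, 55.97377395629883, -3.9117202758789062, 11463) None
```

Request:
{"method": "arm_command", "body": {"deltas": [{"xyz":[0.1,0,2],"dr":[0,0,0]},{"xyz":[0,0,2],"dr":[0,0,0]},{"xyz":[0,0,1.3],"dr":[0,0,0]},{"xyz":[0,0,0],"dr":[0,0,0]}]}}

```text
t: 6.6
ee_pos: [0.4564, 0.0068, 0.008]
ee_rot: [-0.0, 0.999, -0.035, 0.0]
wrist_force: [-0.1, 0.3, 0.1]
width: 0.0857
grip_force: 0.0
```

Request:
{"method": "arm_command", "body": {"deltas": [{"xyz":[0,0,0],"dr":[0,0,0]},{"xyz":[0,0,0],"dr":[0,0,0]},{"xyz":[0,0,0],"dr":[0,0,0]},{"xyz":[0,0,0],"dr":[0,0,0]},{"xyz":[0,0,0],"dr":[0,0,0]}], "fingers": 1, "grip_force": 24}}

```text
t: 7.22
ee_pos: [0.4565, 0.0068, 0.0083]
ee_rot: [-0.0, 0.999, -0.036, 0.001]
wrist_force: [-1.6, 0.5, 16.0]
width: 0.0544
grip_force: 22.2
```

Request:
{"method": "arm_command", "body": {"deltas": [{"xyz":[0,0,-0.3],"dr":[0,0,0]},{"xyz":[0,0,-0.7],"dr":[0,0,0]},{"xyz":[0,0,-2],"dr":[0,0,0]},{"xyz":[0,0,-3],"dr":[0,0,0]},{"xyz":[0,0,-3],"dr":[0,0,0]},{"xyz":[0,0,0],"dr":[0,0,0]}]}}

```text
t: 7.98
ee_pos: [0.4567, 0.007, 0.0991]
ee_rot: [0.0, 0.999, -0.036, 0.001]
wrist_force: [-0.2, 0.1, -1.5]
width: 0.0542
grip_force: 25.5
```

Run:
```python
from h import *
im,d,P,s=grab('side','s1');print(s['width'],s['grip_force'],s['wrist_force'],s['ee_pos'])
x,y=jig(5,25);go(x,y,.12,81.7)
imw,d,P,s=grab('wrist','w4')
C=cloud('wrist',d,P);m=masks(imw)['blue'];p=C[m];print(np.median(p,0),m.sum(),p[:,2].min())
a=cv2.resize(im[150:300,180:380,::-1],(400,300));b=cv2.resize(imw[:,:,::-1],(400,300));cv2.imwrite('pics/m1.png',np.hstack([a,b]))
```

```text
0.05418570240545774 25.487527549266815 [-0.23538251  0.12899213 -1.50090143] [0.45668343 0.00703224 0.09906234]
t=8.0 shift [ 6.22 19.39 -2.2 ] tooly=-94.09 tilt=0.07 drz=0.074
[0.46054957 0.00477764 0.10291968] 19630 -0.002864036576032819
```

View pics/m1.png

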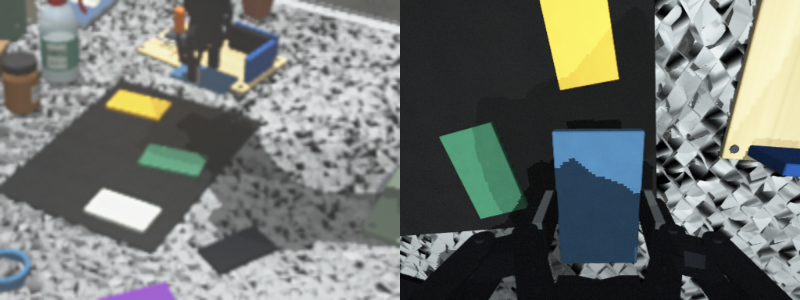

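The crop shows the blue tile held flat and level between the fingers. I'll carry it over the bay.

Request:
{"method": "arm_command", "body": {"deltas": [{"xyz":[0.5,2,-1],"dr":[0,0,0]},{"xyz":[1,3,-0.8],"dr":[0,0,0]},{"xyz":[1,3,0],"dr":[0,0,0]},{"xyz":[1,3,0],"dr":[0,0,0]},{"xyz":[1,3,0],"dr":[0,0,0]},{"xyz":[1,3,0],"dr":[0,0,0]},{"xyz":[0.9,1.9,0],"dr":[0,0,0.074]},{"xyz":[0,0,0],"dr":[0,0,0]}]}}

```text
t: 9.07
ee_pos: [0.5058, -0.1887, 0.1149]
ee_rot: [0.001, 0.997, -0.075, -0.0]
wrist_force: [0.6, 0.9, -0.8]
width: 0.0545
grip_force: 25.7
```

```bash
python3 -c "
from h import *
s=manip.sense();print(s['width'],s['grip_force'],tojig(s['ee_pos']))
x,y=jig(6,30);go(x,y,.02,81.7)"
```

```text
0.05451133436912355 25.685057938098907 [ 5.89113603 27.26148161]
t=9.1 shift [ 0.02 -0.29  9.49] tooly=-98.55 tilt=0.08 drz=-0.004
```

Request:
{"method": "arm_command", "body": {"deltas": [{"xyz":[0,-0.3,2],"dr":[0,0,0]},{"xyz":[0,0,3],"dr":[0,0,0]},{"xyz":[0,0,3],"dr":[0,0,0]},{"xyz":[0,0,1.5],"dr":[0,0,0]},{"xyz":[0,0,0],"dr":[0,0,0]}]}}

```text
t: 9.7
ee_pos: [0.5063, -0.1835, 0.02]
ee_rot: [-0.0, 0.997, -0.073, -0.001]
wrist_force: [1.1, 1.1, -1.5]
width: 0.0543
grip_force: 25.8
```

Request:
{"method": "arm_command", "body": {"deltas": [{"xyz":[0,0,0.3],"dr":[0,0,0]},{"xyz":[0,0,0.2],"dr":[0,0,0]},{"xyz":[0,0,0],"dr":[0,0,0]}]}}

```text
t: 10.07
ee_pos: [0.5069, -0.1835, 0.0156]
ee_rot: [0.0, 0.997, -0.073, 0.0]
wrist_force: [0.4, -0.3, -0.7]
width: 0.0541
grip_force: 25.8
```

Request:
{"method": "arm_command", "body": {"deltas": [{"xyz":[0,0,0.25],"dr":[0,0,0]},{"xyz":[0,0,0],"dr":[0,0,0]}]}}

```text
t: 10.32
ee_pos: [0.5067, -0.1835, 0.0127]
ee_rot: [0.0, 0.997, -0.073, -0.0]
wrist_force: [-0.2, -0.4, -1.7]
width: 0.0542
grip_force: 25.8
```

Request:
{"method": "arm_command", "body": {"deltas": [{"xyz":[0,0,0.15],"dr":[0,0,0]},{"xyz":[0,0,0],"dr":[0,0,0]}]}}

```text
t: 10.58
ee_pos: [0.5067, -0.1835, 0.0112]
ee_rot: [0.0, 0.997, -0.073, -0.0]
wrist_force: [-0.0, -0.3, -2.0]
width: 0.0541
grip_force: 25.8
```

Request:
{"method": "arm_command", "body": {"deltas": [{"xyz":[0,0,0.1],"dr":[0,0,0]},{"xyz":[0,0,0],"dr":[0,0,0]}]}}

```text
t: 10.82
ee_pos: [0.5068, -0.1835, 0.0106]
ee_rot: [0.0, 0.997, -0.073, 0.0]
wrist_force: [-1.2, 1.0, 6.1]
width: 0.0541
grip_force: 27.1
```

Request:
{"method": "arm_command", "body": {"deltas": [{"xyz":[0,0,0],"dr":[0,0,0]},{"xyz":[0,0,0],"dr":[0,0,0]},{"xyz":[0,0,0],"dr":[0,0,0]}], "fingers": -0.5}}

```text
t: 11.2
ee_pos: [0.5067, -0.1835, 0.0103]
ee_rot: [0.0, 0.997, -0.073, -0.0]
wrist_force: [0.1, 0.4, -0.3]
width: 0.0642
grip_force: 0.0
```

Request:
{"method": "arm_command", "body": {"deltas": [{"xyz":[0,0,-2],"dr":[0,0,0]},{"xyz":[0,0,-4],"dr":[0,0,0]},{"xyz":[0,0,-4],"dr":[0,0,0]},{"xyz":[0,0,-4],"dr":[0,0,0]},{"xyz":[0,-4,-3],"dr":[0,0,0]},{"xyz":[0,-5,0],"dr":[0,0,0]},{"xyz":[0,-5,0],"dr":[0,0,0]},{"xyz":[0,0,0],"dr":[0,0,0]}]}}

```text
t: 12.2
ee_pos: [0.5275, -0.0412, 0.18]
ee_rot: [-0.001, 0.998, -0.07, -0.0]
wrist_force: [0.1, -1.2, -1.2]
width: 0.064
grip_force: 0.0
```

Run:
```python
from h import *
im,d,P,s=grab('wrist','w5');np.savez("pics/w5.npz",im=im,d=d,o=P[2],R=P[1])
r=rect(im,'wrist',P,'blue',jig(6,30),60,.016);print(r,tojig(np.array(r[:2])/1000) if r else '')
print(rect(im,'wrist',P,'yellow',(.58,.017),100),rect(im,'wrist',P,'green',(.443,.125),100))
h=cv2.cvtColor(im,cv2.COLOR_RGB2HSV);print([h[int(v),int(u)] for u,v in [proj([.56,.017,.014],P)]])
```

```text
(504.974365234375, -182.84686279296875, 98.32408905029297, 55.719356536865234, -8.151092529296875, 4911) [ 4.26773234 32.91395858]
(531.677978515625, -8.36106014251709, 8.50994873046875, 5.419581413269043, 81.929931640625, 43) (444.8931884765625, 124.37039184570312, 101.40655517578125, 59.31172180175781, 10.957258224487305, 3594)
[array([ 25, 164, 238], dtype=uint8)]
```

View pics/w5.png

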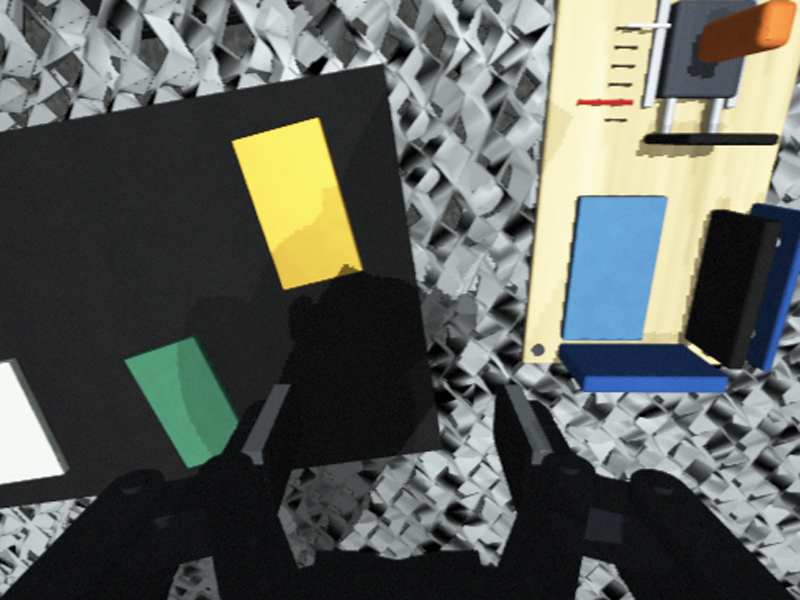

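The blue tile lies in the bay at (612,268), square to the jig. The yellow tile is at (297,205) and is next.

```bash
sed -i 's/(S>170)&(V>110)/(S>110)\&(V>80)/' h.py
python3 - <<'E'
from h import *
z=np.load("pics/w5.npz");im,d=z["im"],z["d"];P=(viewer.calibration("wrist"),z["R"],z["o"])
r=rect(im,'wrist',P,'yellow',(.58,.017),100);print(r);go(r[0]/1000,r[1]/1000,.05,r[4]-90)
E
```

```text
(575.1512451171875, 14.715986251831055, 100.064453125, 57.045841217041016, 6.118244647979736, 5706)
t=12.2 shift [ 3.91 -6.47 13.02] tooly=-98.23 tilt=0.02 drz=-0.250
```

Request:
{"method": "arm_command", "body": {"deltas": [{"xyz":[1,-2,2],"dr":[0,0,0]},{"xyz":[1,-2,3],"dr":[0,0,0]},{"xyz":[1,-2,3],"dr":[0,0,0]},{"xyz":[1,-0.5,3],"dr":[0,0,-0.125]},{"xyz":[0,0,2],"dr":[0,0,-0.125]},{"xyz":[0,0,0],"dr":[0,0,0]}], "fingers": -1}}

```text
t: 13.0
ee_pos: [0.5756, 0.0121, 0.0496]
ee_rot: [0.0, 0.999, 0.051, -0.001]
wrist_force: [0.1, 0.1, 0.7]
width: 0.0855
grip_force: 0.0
```

Run:
```python
from h import *
im,d,P,s=grab('wrist')
r=rect(im,'wrist',P,'yellow',(.575,.015),150);print(r);go(r[0]/1000,r[1]/1000,.0105,r[4]-90)
print(rect(im,'wrist',P,'green',(.443,.125),100))
```

```text
(576.2373657226562, 15.851949691772461, 100.27765655517578, 56.0554313659668, 6.15764856338501, 12617)
t=13.1 shift [ 0.05 -0.36  4.01] tooly=-84.30 tilt=0.03 drz=-0.008
(490.67327880859375, 140.17144775390625, 46.11058807373047, 13.324134826660156, -79.36368560791016, 598)
```

Request:
{"method": "arm_command", "body": {"deltas": [{"xyz":[0,-0.3,1],"dr":[0,0,0]},{"xyz":[0,0,1.5],"dr":[0,0,0]},{"xyz":[0,0,1.45],"dr":[0,0,0]},{"xyz":[0,0,0],"dr":[0,0,0]}]}}

```text
t: 13.55
ee_pos: [0.5753, 0.0164, 0.0096]
ee_rot: [0.0, 0.999, 0.052, -0.001]
wrist_force: [-0.8, 0.0, 0.1]
width: 0.0856
grip_force: 0.0
```

Request:
{"method": "arm_command", "body": {"deltas": [{"xyz":[0,0,0],"dr":[0,0,0]},{"xyz":[0,0,0],"dr":[0,0,0]},{"xyz":[0,0,0],"dr":[0,0,0]},{"xyz":[0,0,0],"dr":[0,0,0]},{"xyz":[0,0,0],"dr":[0,0,0]}], "fingers": 1}}

```text
t: 14.18
ee_pos: [0.5786, 0.0158, 0.0139]
ee_rot: [0.001, 0.999, 0.052, 0.003]
wrist_force: [-1.1, 0.2, 46.4]
width: 0.0006
grip_force: 23.1
```

Request:
{"method": "arm_command", "body": {"deltas": [{"xyz":[0,0,-0.5],"dr":[0,0,0]},{"xyz":[0,0,-1],"dr":[0,0,0]},{"xyz":[0,0,-2.5],"dr":[0,0,0]},{"xyz":[0,0,-3],"dr":[0,0,0]},{"xyz":[0,0,-3.5],"dr":[0,0,0]},{"xyz":[0,0,0],"dr":[0,0,0]}]}}

```text
t: 14.92
ee_pos: [0.5767, 0.0164, 0.1182]
ee_rot: [0.0, 0.999, 0.052, 0.002]
wrist_force: [0.5, -0.4, -0.5]
width: 0.0
grip_force: 0.0
```

Run:
```python
from h import *
s=manip.sense();x,y=jig(6,31);go(x,y,.12,81.7)
```

```text
t=14.9 shift [-9.08 19.3  -0.2 ] tooly=-84.05 tilt=0.19 drz=0.249
```

The fingers closed over the top of the tile because the grasp was too high. I'll look again and go lower.

Request:
{"method": "arm_command", "body": {"deltas": [{"xyz":[0,0,0],"dr":[0,0,0]},{"xyz":[0,0,0],"dr":[0,0,0]},{"xyz":[0,0,0],"dr":[0,0,0]},{"xyz":[0,0,0],"dr":[0,0,0]},{"xyz":[0,0,0],"dr":[0,0,0]}], "fingers": -1}}

```text
t: 15.55
ee_pos: [0.5758, 0.0165, 0.1157]
ee_rot: [0.0, 0.999, 0.052, -0.0]
wrist_force: [0.5, 0.7, -0.7]
width: 0.0854
grip_force: 0.0
```

Run:
```python
from h import *
im,d,P,s=grab('wrist','w6')
r=rect(im,'wrist',P,'yellow',(.575,.015),150);print(r);go(r[0]/1000,r[1]/1000,.05,r[4]-90)
C=cloud('wrist',d,P);m=masks(im)['yellow'];print(np.median(C[m],0))
```

```text
(576.312255859375, 16.52721405029297, 99.93518829345703, 56.181583404541016, 6.471696376800537, 7416)
t=15.6 shift [0.05 0.   6.57] tooly=-84.06 tilt=0.01 drz=-0.009
[0.58148236 0.01714122 0.01369117]
```

View pics/w6.png

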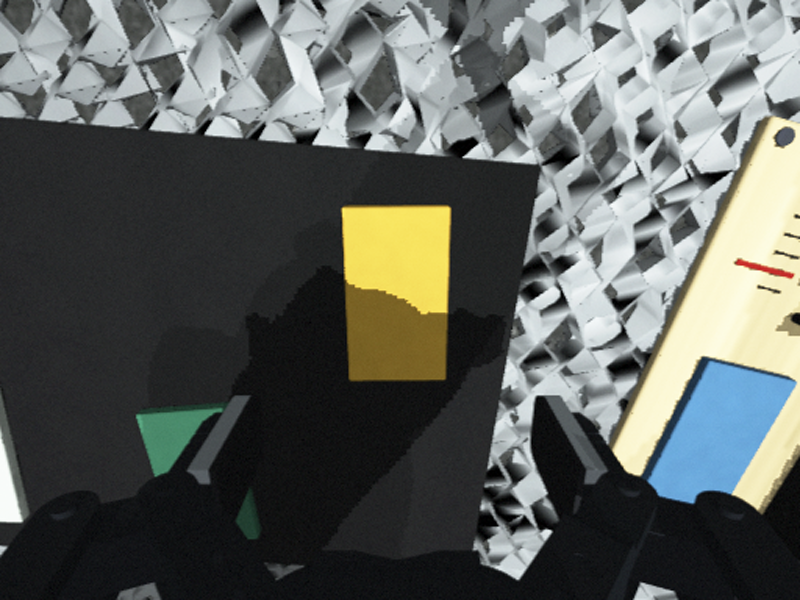

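The yellow tile lies undisturbed at (396,293).

Request:
{"method": "arm_command", "body": {"deltas": [{"xyz":[0,0,2],"dr":[0,0,0]},{"xyz":[0,0,3],"dr":[0,0,0]},{"xyz":[0,0,3],"dr":[0,0,0]},{"xyz":[0,0,2],"dr":[0,0,0]},{"xyz":[0,0,1.1],"dr":[0,0,0]},{"xyz":[0,0,0],"dr":[0,0,0]}]}}

```text
t: 16.35
ee_pos: [0.5759, 0.0164, 0.0047]
ee_rot: [0.0, 0.999, 0.052, -0.0]
wrist_force: [-0.2, -0.3, 0.1]
width: 0.0852
grip_force: 0.0
```

Request:
{"method": "arm_command", "body": {"deltas": [{"xyz":[0,0,0],"dr":[0,0,0]},{"xyz":[0,0,0],"dr":[0,0,0]},{"xyz":[0,0,0],"dr":[0,0,0]},{"xyz":[0,0,0],"dr":[0,0,0]}], "fingers": 1}}

```text
t: 16.85
ee_pos: [0.5763, 0.0165, 0.0057]
ee_rot: [0.0, 0.999, 0.052, 0.001]
wrist_force: [-1.1, 0.1, 7.4]
width: 0.0552
grip_force: 24.0
```

Request:
{"method": "arm_command", "body": {"deltas": [{"xyz":[0,0,-0.5],"dr":[0,0,0]},{"xyz":[0,0,-1],"dr":[0,0,0]},{"xyz":[0,0,-2.5],"dr":[0,0,0]},{"xyz":[0,0,-4],"dr":[0,0,0]},{"xyz":[0,0,-4],"dr":[0,0,0]},{"xyz":[0,0,0],"dr":[0,0,0]}]}}

```text
t: 17.6
ee_pos: [0.5769, 0.0164, 0.1278]
ee_rot: [0.0, 0.999, 0.052, 0.002]
wrist_force: [-0.5, 0.2, -2.1]
width: 0.0551
grip_force: 26.0
```

Run:
```python
from h import *
s=manip.sense();print(s['width'],s['grip_force']);x,y=jig(6,31);go(x,y,.12,81.7)
im,d,P,s=grab('wrist')
print(rect(im,'wrist',P,'yellow',s['ee_pos'],200,s['ee_pos'][2]+.0085),s['ee_pos'])
```

```text
0.05512573595766612 26.039426028728485
t=17.6 shift [-9.1  19.3   0.75] tooly=-84.05 tilt=0.24 drz=0.249
(577.5313110351562, 16.423599243164062, 100.03289031982422, 55.598731994628906, 6.359308242797852, 19338) [0.57688903 0.01642111 0.12780089]
```

Request:
{"method": "arm_command", "body": {"deltas": [{"xyz":[-1,2,0],"dr":[0,0,0]},{"xyz":[-1.5,3.1,0],"dr":[0,0,0]},{"xyz":[-1.5,3.1,0],"dr":[0,0,0]},{"xyz":[-1.5,3.1,0],"dr":[0,0,0]},{"xyz":[-1.5,3.1,0],"dr":[0,0,0]},{"xyz":[-1.5,3.1,0],"dr":[0,0,0]},{"xyz":[-0.6,1.8,0.5],"dr":[0,0,0.125]},{"xyz":[0,0,0],"dr":[0,0,0.125]},{"xyz":[0,0,0],"dr":[0,0,0]}]}}

```text
t: 18.77
ee_pos: [0.505, -0.1847, 0.1191]
ee_rot: [-0.0, 0.997, -0.073, -0.001]
wrist_force: [-0.0, 0.3, -1.7]
width: 0.0552
grip_force: 26.0
```

Run:
```python
from h import *
s=manip.sense();print(s['width'],s['grip_force'],tojig(s['ee_pos']));x,y=jig(6,31);go(x,y,.022,81.7)
```

```text
0.05518461344937522 26.0355806350708 [ 4.57487027 31.09265889]
t=18.8 shift [0.16 0.01 9.71] tooly=-98.35 tilt=0.08 drz=-0.001
```

Request:
{"method": "arm_command", "body": {"deltas": [{"xyz":[0.1,0,2],"dr":[0,0,0]},{"xyz":[0,0,3],"dr":[0,0,0]},{"xyz":[0,0,3],"dr":[0,0,0]},{"xyz":[0,0,1.7],"dr":[0,0,0]},{"xyz":[0,0,0.4],"dr":[0,0,0]},{"xyz":[0,0,0],"dr":[0,0,0]}]}}

```text
t: 19.52
ee_pos: [0.5066, -0.1851, 0.0193]
ee_rot: [0.0, 0.997, -0.073, 0.0]
wrist_force: [0.2, -0.4, -0.3]
width: 0.0552
grip_force: 26.0
```

Request:
{"method": "arm_command", "body": {"deltas": [{"xyz":[0,0,0.15],"dr":[0,0,0]},{"xyz":[0,0,0],"dr":[0,0,0]}]}}

```text
t: 19.77
ee_pos: [0.5066, -0.185, 0.0177]
ee_rot: [0.0, 0.997, -0.073, 0.0]
wrist_force: [-0.4, -0.5, -1.2]
width: 0.0547
grip_force: 26.0
```

Request:
{"method": "arm_command", "body": {"deltas": [{"xyz":[0,0,0.1],"dr":[0,0,0]},{"xyz":[0,0,0],"dr":[0,0,0]}]}}

```text
t: 20.02
ee_pos: [0.5064, -0.1851, 0.0164]
ee_rot: [0.0, 0.997, -0.073, -0.0]
wrist_force: [0.3, 0.5, -1.1]
width: 0.0552
grip_force: 26.0
```

Request:
{"method": "arm_command", "body": {"deltas": [{"xyz":[0,0,0.1],"dr":[0,0,0]},{"xyz":[0,0,0],"dr":[0,0,0]}]}}

```text
t: 20.27
ee_pos: [0.5064, -0.185, 0.0157]
ee_rot: [-0.0, 0.997, -0.073, 0.0]
wrist_force: [-1.6, 1.7, 9.0]
width: 0.0551
grip_force: 27.0
```

Request:
{"method": "arm_command", "body": {"deltas": [{"xyz":[0,0,0],"dr":[0,0,0]},{"xyz":[0,0,0],"dr":[0,0,0]},{"xyz":[0,0,0],"dr":[0,0,0]},{"xyz":[0,0,-2],"dr":[0,0,0]},{"xyz":[0,0,-4],"dr":[0,0,0]},{"xyz":[0,0,-4],"dr":[0,0,0]},{"xyz":[0,-3,-4],"dr":[0,0,0]},{"xyz":[-2,-4,0],"dr":[0,0,0]},{"xyz":[-2,-4,0],"dr":[0,0,0]}], "fingers": -0.5}}

```text
t: 21.4
ee_pos: [0.4824, -0.0691, 0.1556]
ee_rot: [-0.0, 0.997, -0.073, 0.0]
wrist_force: [1.4, 0.6, 0.0]
width: 0.0642
grip_force: 0.0
```

Request:
{"method": "arm_command", "body": {"deltas": [{"xyz":[-2,-4,0],"dr":[0,0,0]},{"xyz":[-2,-5,0],"dr":[0,0,0]},{"xyz":[-2,-5,0],"dr":[0,0,0]},{"xyz":[-0.7,-4.6,2],"dr":[0,0,-0.11]},{"xyz":[0,0,3],"dr":[0,0,-0.11]},{"xyz":[0,0,3],"dr":[0,0,-0.118]},{"xyz":[0,0,0],"dr":[0,0,0]}], "fingers": -1}}

```text
t: 22.28
ee_pos: [0.4431, 0.123, 0.0745]
ee_rot: [0.0, 0.995, 0.095, -0.001]
wrist_force: [0.6, 0.2, 0.4]
width: 0.0854
grip_force: 0.0
```

Run:
```python
from h import *
im,d,P,s=grab('wrist','w7')
r=rect(im,'wrist',P,'green',(.444,.124),150);print(r);go(r[0]/1000,r[1]/1000,.0048,r[4]-90)
im,d,P,s=grab('scene')
for c,p,z in [('yellow',jig(6,31),.024),('white',(.446,.272),.014)]:
    r=rect(im,'scene',P,c,p,25,z);print(c,r,tojig(np.array(r[:2])/1000) if r else '')
```

```text
(444.469970703125, 127.1365966796875, 99.13742065429688, 56.072898864746094, 10.926498413085938, 10105)
t=22.3 shift [ 0.18 -0.39  7.07] tooly=-79.21 tilt=0.05 drz=-0.002
yellow (522.606689453125, -187.00050354003906, 80.4337158203125, 61.69424057006836, -8.454170227050781, 290) [22.31497568 31.34915928]
white (469.5816345214844, 259.3691711425781, 78.86721801757812, 38.16363525390625, 30.716039657592773, 102) [-94.59091412 465.38896835]
```

Request:
{"method": "arm_command", "body": {"deltas": [{"xyz":[0.15,-0.3,2],"dr":[0,0,0]},{"xyz":[0,0,2.5],"dr":[0,0,0]},{"xyz":[0,0,1.5],"dr":[0,0,0]},{"xyz":[0,0,1],"dr":[0,0,0]},{"xyz":[0,0,0],"dr":[0,0,0]}]}}

```text
t: 23.0
ee_pos: [0.4447, 0.1266, 0.0056]
ee_rot: [0.0, 0.995, 0.095, 0.0]
wrist_force: [0.0, 0.2, 1.0]
width: 0.0854
grip_force: 0.0
```

Request:
{"method": "arm_command", "body": {"deltas": [{"xyz":[0,0,0],"dr":[0,0,0]},{"xyz":[0,0,0],"dr":[0,0,0]},{"xyz":[0,0,0],"dr":[0,0,0]},{"xyz":[0,0,0],"dr":[0,0,0]}], "fingers": 1}}

```text
t: 23.5
ee_pos: [0.4448, 0.1268, 0.006]
ee_rot: [-0.0, 0.995, 0.096, 0.0]
wrist_force: [-1.4, -0.8, 11.6]
width: 0.0547
grip_force: 23.2
```

Request:
{"method": "arm_command", "body": {"deltas": [{"xyz":[0,0,-0.5],"dr":[0,0,0]},{"xyz":[0,0,-1],"dr":[0,0,0]},{"xyz":[0,0,-2.5],"dr":[0,0,0]},{"xyz":[0,0,-4],"dr":[0,0,0]},{"xyz":[0,0,-4],"dr":[0,0,0]},{"xyz":[0,0,0],"dr":[0,0,0]}]}}

```text
t: 24.25
ee_pos: [0.4451, 0.1271, 0.1278]
ee_rot: [-0.0, 0.995, 0.096, 0.002]
wrist_force: [0.3, -0.7, -1.3]
width: 0.0548
grip_force: 25.9
```

Run:
```python
from h import *
s=manip.sense();print(s['width'],s['grip_force']);x,y=jig(6,31);go(x,y,.12,81.7)
im,d,P,s=grab('wrist')
print(rect(im,'wrist',P,'green',s['ee_pos'],200,s['ee_pos'][2]+.008),s['ee_pos'])
```

```text
0.054784701843173154 25.934698283672333
t=24.2 shift [ 0.05 31.81  0.78] tooly=-78.98 tilt=0.20 drz=0.337
(445.3089294433594, 127.35895538330078, 99.90121459960938, 55.58619689941406, 11.0092134475708, 19189) [0.44512676 0.12713791 0.12784319]
```

Request:
{"method": "arm_command", "body": {"deltas": [{"xyz":[0,3,0],"dr":[0,0,0]},{"xyz":[0,4,0],"dr":[0,0,0]},{"xyz":[0,4,0],"dr":[0,0,0]},{"xyz":[0,4,0],"dr":[0,0,0]},{"xyz":[0,4,0],"dr":[0,0,0]},{"xyz":[0,4,0],"dr":[0,0,0]},{"xyz":[0,4,0],"dr":[0,0,0]},{"xyz":[0,4.8,0.5],"dr":[0,0,0.112]},{"xyz":[0,0,0],"dr":[0,0,0.112]},{"xyz":[0,0,0],"dr":[0,0,0.113]},{"xyz":[0,0,0],"dr":[0,0,0]}]}}

```text
t: 25.68
ee_pos: [0.5047, -0.1853, 0.1195]
ee_rot: [-0.0, 0.997, -0.072, -0.001]
wrist_force: [0.1, 0.2, -1.5]
width: 0.0548
grip_force: 26.0
```

Run:
```python
from h import *
s=manip.sense();print(s['width'],s['grip_force'],tojig(s['ee_pos']));x,y=jig(6,31);go(x,y,.030,81.7)
```

```text
0.05484122224403365 26.019696593284607 [ 4.39378612 30.43245281]
t=25.7 shift [ 0.17 -0.06  8.95] tooly=-98.30 tilt=0.09 drz=0.000
```

Request:
{"method": "arm_command", "body": {"deltas": [{"xyz":[0.1,0,2],"dr":[0,0,0]},{"xyz":[0,0,3],"dr":[0,0,0]},{"xyz":[0,0,3],"dr":[0,0,0]},{"xyz":[0,0,1.1],"dr":[0,0,0]},{"xyz":[0,0,0.2],"dr":[0,0,0]},{"xyz":[0,0,0],"dr":[0,0,0]}]}}

```text
t: 26.42
ee_pos: [0.5064, -0.1858, 0.0281]
ee_rot: [0.0, 0.997, -0.072, 0.0]
wrist_force: [0.3, 0.9, -0.8]
width: 0.0546
grip_force: 26.0
```

Request:
{"method": "arm_command", "body": {"deltas": [{"xyz":[0,0,0.15],"dr":[0,0,0]},{"xyz":[0,0,0],"dr":[0,0,0]}]}}

```text
t: 26.68
ee_pos: [0.5063, -0.1857, 0.0261]
ee_rot: [0.0, 0.997, -0.072, 0.0]
wrist_force: [-0.0, 0.5, -0.4]
width: 0.0549
grip_force: 26.0
```

Request:
{"method": "arm_command", "body": {"deltas": [{"xyz":[0,0,0.08],"dr":[0,0,0]},{"xyz":[0,0,0],"dr":[0,0,0]}]}}

```text
t: 26.92
ee_pos: [0.5061, -0.1857, 0.025]
ee_rot: [0.0, 0.997, -0.073, -0.0]
wrist_force: [-0.6, -0.5, -1.1]
width: 0.0546
grip_force: 26.0
```

Request:
{"method": "arm_command", "body": {"deltas": [{"xyz":[0,0,0.1],"dr":[0,0,0]},{"xyz":[0,0,0],"dr":[0,0,0]}]}}

```text
t: 27.18
ee_pos: [0.5062, -0.1857, 0.0241]
ee_rot: [0.0, 0.997, -0.073, 0.0]
wrist_force: [-0.4, 0.8, 2.8]
width: 0.0551
grip_force: 26.4
```

Request:
{"method": "arm_command", "body": {"deltas": [{"xyz":[0,0,0],"dr":[0,0,0]},{"xyz":[0,0,0],"dr":[0,0,0]},{"xyz":[0,0,0],"dr":[0,0,0]},{"xyz":[0,0,-2],"dr":[0,0,0]},{"xyz":[0,0,-4],"dr":[0,0,0]},{"xyz":[0,0,-4],"dr":[0,0,0]},{"xyz":[0,-3,-3],"dr":[0,0,0]},{"xyz":[-2,-4.5,0],"dr":[0,0,0]},{"xyz":[-2,-4.5,0],"dr":[0,0,0]},{"xyz":[-2,-4.5,0],"dr":[0,0,0]}], "fingers": -0.5}}

```text
t: 28.42
ee_pos: [0.4701, -0.0123, 0.1541]
ee_rot: [-0.0, 0.997, -0.073, 0.0]
wrist_force: [0.5, 0.9, -0.2]
width: 0.0637
grip_force: 0.0
```

Request:
{"method": "arm_command", "body": {"deltas": [{"xyz":[-2,-5,0],"dr":[0,0,0]},{"xyz":[-2,-5,0],"dr":[0,0,0]},{"xyz":[-2,-5,0],"dr":[0,0,0]},{"xyz":[-0.5,-5,0],"dr":[0,0,0]},{"xyz":[0,-5,0],"dr":[0,0,0]},{"xyz":[0,-3,2],"dr":[0,0,-0.09]},{"xyz":[0,0,3],"dr":[0,0,-0.095]},{"xyz":[0,0,3],"dr":[0,0,0]},{"xyz":[0,0,0],"dr":[0,0,0]}], "fingers": -1}}

```text
t: 29.55
ee_pos: [0.4462, 0.2722, 0.0729]
ee_rot: [0.001, 1.0, 0.02, -0.001]
wrist_force: [-0.0, -1.0, 0.2]
width: 0.0853
grip_force: 0.0
```

Run:
```python
from h import *
im,d,P,s=grab('wrist','w8')
r=rect(im,'wrist',P,'white',(.446,.272),150);print(r);go(r[0]/1000,r[1]/1000,.0048,r[4]-90)
```

```text
(456.99945068359375, 353.57110595703125, 150.76734924316406, 44.4318733215332, -14.272598266601562, 6764)
t=29.6 shift [ 1.34 -8.07  6.93] tooly=-87.76 tilt=0.05 drz=0.288
```

View pics/w8.png

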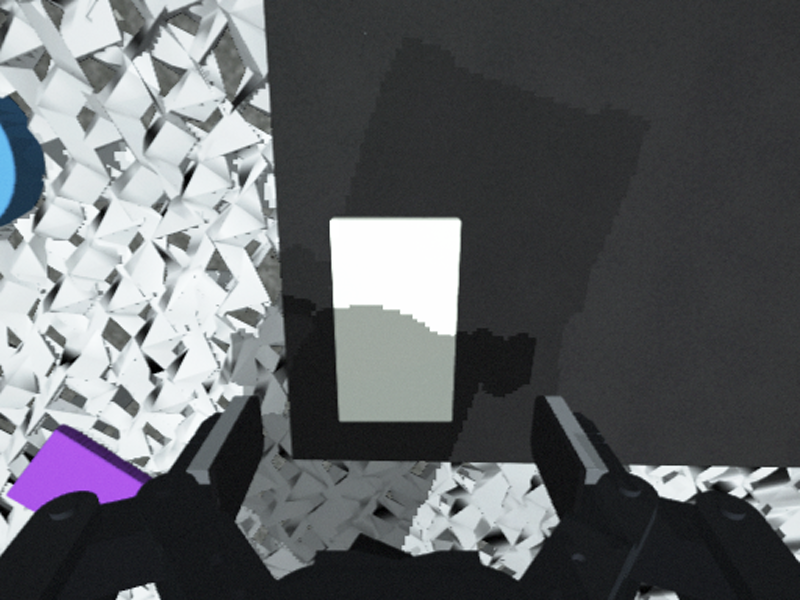

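The white tile is unmoved and centred, with corners (331,218), (461,218), (452,421) and (340,421). It matches my earlier fix, so I'll descend.

Request:
{"method": "arm_command", "body": {"deltas": [{"xyz":[0,0,2],"dr":[0,0,0]},{"xyz":[0,0,2.3],"dr":[0,0,0]},{"xyz":[0,0,1.5],"dr":[0,0,0]},{"xyz":[0,0,1],"dr":[0,0,0]},{"xyz":[0,0,0],"dr":[0,0,0]}]}}

```text
t: 30.22
ee_pos: [0.447, 0.2726, 0.006]
ee_rot: [0.0, 1.0, 0.02, -0.0]
wrist_force: [0.4, -1.2, 0.3]
width: 0.0853
grip_force: 0.0
```

Request:
{"method": "arm_command", "body": {"deltas": [{"xyz":[0,0,0],"dr":[0,0,0]},{"xyz":[0,0,0],"dr":[0,0,0]},{"xyz":[0,0,0],"dr":[0,0,0]},{"xyz":[0,0,0],"dr":[0,0,0]}], "fingers": 1}}

```text
t: 30.72
ee_pos: [0.4471, 0.2729, 0.0067]
ee_rot: [-0.0, 1.0, 0.02, 0.0]
wrist_force: [-2.0, 0.2, 8.6]
width: 0.0549
grip_force: 23.7
```

Request:
{"method": "arm_command", "body": {"deltas": [{"xyz":[0,0,-0.5],"dr":[0,0,0]},{"xyz":[0,0,-1],"dr":[0,0,0]},{"xyz":[0,0,-2.5],"dr":[0,0,0]},{"xyz":[0,0,-4],"dr":[0,0,0]},{"xyz":[0,0,-4],"dr":[0,0,0]},{"xyz":[0,0,0],"dr":[0,0,0]}]}}

```text
t: 31.48
ee_pos: [0.4476, 0.2731, 0.1288]
ee_rot: [-0.001, 1.0, 0.02, 0.002]
wrist_force: [-1.1, -1.5, -1.3]
width: 0.0551
grip_force: 25.9
```

Run:
```python
from h import *
s=manip.sense();print(s['width'],s['grip_force']);x,y=jig(6,31);go(x,y,.125,81.7)
im,d,P,s=grab('wrist','w9')
h=cv2.cvtColor(im,cv2.COLOR_RGB2HSV)
C=cloud('wrist',d,P);m=(abs(C[...,2]-s['ee_pos'][2]-.007)<.006)&(h[...,2]>110)&(h[...,1]<40)
p=np.array([ray('wrist',a,b,s['ee_pos'][2]+.007,P)[:2]*1000 for b,a in zip(*np.nonzero(m))],np.float32);print(cv2.minAreaRect(p),len(p),s['ee_pos'])
```

```text
0.05505132747812788 25.86487591266632
t=31.5 shift [ 4.05 46.01  0.32] tooly=-87.71 tilt=0.21 drz=0.185
((448.27618408203125, 269.62860107421875), (99.66526794433594, 62.67849349975586), 2.3087985515594482) 18971 [0.44756824 0.27312525 0.12876714]
```

Request:
{"method": "arm_command", "body": {"deltas": [{"xyz":[0,3,0],"dr":[0,0,0]},{"xyz":[0.5,4.5,0],"dr":[0,0,0]},{"xyz":[0.5,4.5,0],"dr":[0,0,0]},{"xyz":[0.5,4.5,0],"dr":[0,0,0]},{"xyz":[0.5,4.5,0],"dr":[0,0,0]},{"xyz":[0.5,4.5,0],"dr":[0,0,0]},{"xyz":[0.5,4.5,0],"dr":[0,0,0]},{"xyz":[0.5,4.5,0],"dr":[0,0,0]},{"xyz":[0.5,4.5,0],"dr":[0,0,0]},{"xyz":[0.2,4,0],"dr":[0,0,0]},{"xyz":[0,3,0.3],"dr":[0,0,0.09]},{"xyz":[0,0,0],"dr":[0,0,0.095]}]}}

```text
t: 33.02
ee_pos: [0.5062, -0.1875, 0.1223]
ee_rot: [0.0, 0.997, -0.076, -0.001]
wrist_force: [-0.6, 0.8, -0.3]
width: 0.0549
grip_force: 25.9
```

Request:
{"method": "arm_command", "body": {"deltas": [{"xyz":[0,0,0],"dr":[0,0,0]}]}}

```text
t: 33.15
ee_pos: [0.5067, -0.1851, 0.1224]
ee_rot: [-0.0, 0.997, -0.072, -0.001]
wrist_force: [0.8, 1.1, -0.7]
width: 0.0546
grip_force: 25.9
```

Run:
```python
from h import *
s=manip.sense();print(s['width'],s['grip_force'],tojig(s['ee_pos']));x,y=jig(6,31);go(x,y,.038,81.7)
```

```text
0.05460980752150866 25.902095139026642 [ 6.30700699 30.95882184]
t=33.1 shift [-0.02 -0.    8.44] tooly=-98.31 tilt=0.08 drz=-0.000
```

Contact is expected at a TCP height of about 0.0327 m.

Request:
{"method": "arm_command", "body": {"deltas": [{"xyz":[-0.05,0,2],"dr":[0,0,0]},{"xyz":[0,0,3],"dr":[0,0,0]},{"xyz":[0,0,2.3],"dr":[0,0,0]},{"xyz":[0,0,1.2],"dr":[0,0,0]},{"xyz":[0,0,0.2],"dr":[0,0,0]},{"xyz":[0,0,0],"dr":[0,0,0]}]}}

```text
t: 33.9
ee_pos: [0.5068, -0.1852, 0.0366]
ee_rot: [0.0, 0.997, -0.072, 0.0]
wrist_force: [-0.6, 0.0, -1.0]
width: 0.0547
grip_force: 25.9
```

Request:
{"method": "arm_command", "body": {"deltas": [{"xyz":[0,0,0.12],"dr":[0,0,0]},{"xyz":[0,0,0],"dr":[0,0,0]}]}}

```text
t: 34.15
ee_pos: [0.5068, -0.1852, 0.0351]
ee_rot: [0.0, 0.997, -0.072, 0.0]
wrist_force: [-0.2, 0.8, -1.6]
width: 0.0549
grip_force: 25.9
```

Request:
{"method": "arm_command", "body": {"deltas": [{"xyz":[0,0,0.08],"dr":[0,0,0]},{"xyz":[0,0,0],"dr":[0,0,0]}]}}

```text
t: 34.4
ee_pos: [0.5066, -0.1852, 0.034]
ee_rot: [0.0, 0.997, -0.073, -0.0]
wrist_force: [-0.3, 0.1, -0.9]
width: 0.0552
grip_force: 25.9
```

Request:
{"method": "arm_command", "body": {"deltas": [{"xyz":[0,0,0.12],"dr":[0,0,0]},{"xyz":[0,0,0],"dr":[0,0,0]}]}}

```text
t: 34.65
ee_pos: [0.5066, -0.1852, 0.0328]
ee_rot: [0.0, 0.997, -0.073, 0.0]
wrist_force: [-0.2, -0.3, -0.6]
width: 0.0547
grip_force: 26.0
```

Request:
{"method": "arm_command", "body": {"deltas": [{"xyz":[0,0,0.08],"dr":[0,0,0]},{"xyz":[0,0,0],"dr":[0,0,0]}]}}

```text
t: 34.9
ee_pos: [0.5067, -0.1852, 0.0327]
ee_rot: [-0.0, 0.997, -0.073, 0.0]
wrist_force: [-3.4, 2.9, 16.0]
width: 0.0546
grip_force: 27.6
```

Request:
{"method": "arm_command", "body": {"deltas": [{"xyz":[0,0,0],"dr":[0,0,0]},{"xyz":[0,0,0],"dr":[0,0,0]},{"xyz":[0,0,0],"dr":[0,0,0]},{"xyz":[0,0,-2],"dr":[0,0,0]},{"xyz":[0,0,-4],"dr":[0,0,0]},{"xyz":[0,0,-4],"dr":[0,0,0]},{"xyz":[0,-3,-3],"dr":[0,0,0]},{"xyz":[-4,-4,-3],"dr":[0,0,0]},{"xyz":[-4,-4,-3],"dr":[0,0,0]},{"xyz":[0,0,0],"dr":[0,0,0]}], "fingers": -0.5}}

```text
t: 36.15
ee_pos: [0.4442, -0.064, 0.222]
ee_rot: [-0.001, 0.998, -0.071, 0.001]
wrist_force: [0.9, 0.5, 0.4]
width: 0.0638
grip_force: 0.0
```

Run:
```python
from h import *
im,d,P,s=grab('wrist','w10');print(s['ee_pos'])
x,y=jig(5,95);go(x,y,.12)
```

```text
[ 0.44418457 -0.06396319  0.22198738]
t=36.2 shift [ 7.67  4.54 10.13] tooly=-98.18 tilt=0.08
```

View pics/w10.png

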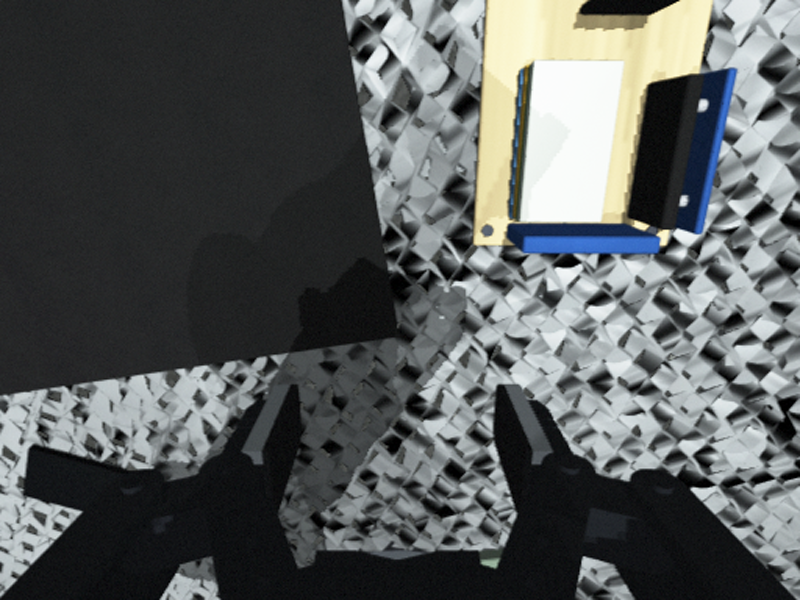

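The four-tile stack is neat in the bay at (570,140), and the mat is empty. I'll turn the tool a quarter turn and set up for tapping.

Request:
{"method": "arm_command", "body": {"deltas": [{"xyz":[3.8,2.2,2.5],"dr":[0,0,0]},{"xyz":[3.8,2.2,2.5],"dr":[0,0,0]},{"xyz":[0,0,0],"dr":[0,0,-0.174]},{"xyz":[0,0,0],"dr":[0,0,-0.174]},{"xyz":[0,0,0],"dr":[0,0,-0.174]},{"xyz":[0,0,0],"dr":[0,0,-0.174]},{"xyz":[0,0,0],"dr":[0,0,-0.174]},{"xyz":[0,0,0],"dr":[0,0,-0.174]},{"xyz":[0,0,0],"dr":[0,0,-0.174]},{"xyz":[0,0,0],"dr":[0,0,-0.174]},{"xyz":[0,0,0],"dr":[0,0,-0.179]},{"xyz":[0,0,0],"dr":[0,0,0]}], "fingers": 0}}

```text
t: 37.7
ee_pos: [0.5138, -0.1227, 0.17]
ee_rot: [-0.0, 0.757, 0.653, -0.0]
wrist_force: [-0.9, -0.3, -0.2]
width: 0.0426
grip_force: 0.0
```

Run:
```python
from h import *
s=manip.sense();print(s['ee_pos'],s['width'],s['qpos'].round(2))
x,y=jig(4,97);go(x,y,.0115,-8.3)
```

```text
[ 0.51381724 -0.12265167  0.17000545] 0.0426236590244822 [ 0.05  0.74  0.24  1.74 -0.25  0.69  0.27]
t=37.7 shift [ 0.32 -0.03 15.85] tooly=-8.47 tilt=0.03 drz=-0.003
```

Request:
{"method": "arm_command", "body": {"deltas": [{"xyz":[0.3,0,3],"dr":[0,0,0]},{"xyz":[0,0,4],"dr":[0,0,0]},{"xyz":[0,0,4],"dr":[0,0,0]},{"xyz":[0,0,3],"dr":[0,0,0]},{"xyz":[0,0,1.8],"dr":[0,0,0]},{"xyz":[0,0,0],"dr":[0,0,0]},{"xyz":[-1,0,0],"dr":[0,0,0]},{"xyz":[-1,0,0],"dr":[0,0,0]},{"xyz":[0,0,0],"dr":[0,0,0]}]}}

```text
t: 38.83
ee_pos: [0.5114, -0.1396, 0.0132]
ee_rot: [0.001, 0.757, 0.653, 0.0]
wrist_force: [0.8, 0.1, 0.2]
width: 0.0425
grip_force: 0.0
```

Run:
```python
from h import *
s=manip.sense();print(s['ee_pos'],s['wrist_force'],tojig(s['ee_pos']))
```

```text
[ 0.51138334 -0.13961061  0.0131767 ] [0.783419   0.13306983 0.18184094] [ 4.36815695 76.62252103]
```

Request:
{"method": "arm_command", "body": {"deltas": [{"xyz":[-0.2,0,0.2],"dr":[0,0,0]},{"xyz":[-0.4,0,0],"dr":[0,0,0]},{"xyz":[-0.4,0,0],"dr":[0,0,0]},{"xyz":[-0.3,0,0],"dr":[0,0,0]},{"xyz":[-0.3,0,0],"dr":[0,0,0]}]}}

```text
t: 39.45
ee_pos: [0.509, -0.1542, 0.0105]
ee_rot: [-0.0, 0.756, 0.654, -0.0]
wrist_force: [0.2, 2.3, -0.6]
width: 0.0431
grip_force: 1.0
```

Request:
{"method": "arm_command", "body": {"deltas": [{"xyz":[-0.3,0,0],"dr":[0,0,0]},{"xyz":[-0.3,0,0],"dr":[0,0,0]},{"xyz":[-0.3,0,0],"dr":[0,0,0]},{"xyz":[-0.3,0,0],"dr":[0,0,0]},{"xyz":[0,0,0],"dr":[0,0,0]}]}}

```text
t: 40.08
ee_pos: [0.5073, -0.1664, 0.0106]
ee_rot: [0.0, 0.757, 0.654, -0.0]
wrist_force: [0.4, -0.8, -0.4]
width: 0.0424
grip_force: 0.0
```

Run:
```python
from h import *
im,d,P,s=grab('scene');print(s['ee_pos'],s['wrist_force'],tojig(s['ee_pos']))
a=cv2.resize(im[190:280,290:370,::-1],(520,585),interpolation=cv2.INTER_CUBIC);cv2.imwrite('pics/sc2.png',a)
```

```text
[ 0.50727372 -0.16643835  0.01061295] [ 0.39566033 -0.78021009 -0.41561379] [ 4.174335   49.48253641]
```

View pics/sc2.png

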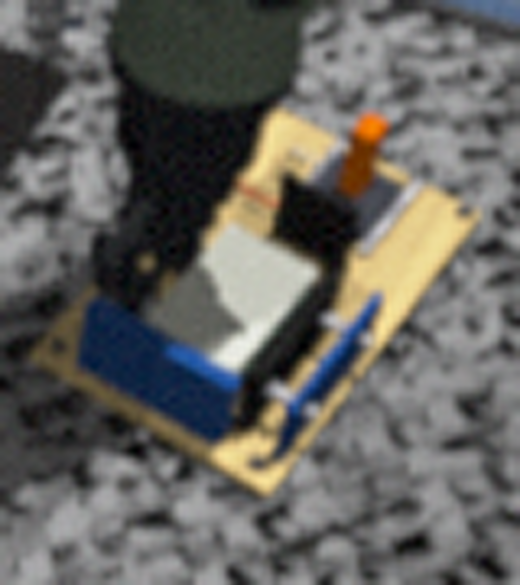

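The stack moves well and is close to the side fence. I'll continue in small steps and watch the force.

Request:
{"method": "arm_command", "body": {"deltas": [{"xyz":[-0.25,0,0],"dr":[0,0,0]},{"xyz":[-0.25,0,0],"dr":[0,0,0]},{"xyz":[-0.2,0,0],"dr":[0,0,0]}]}}

```text
t: 40.5
ee_pos: [0.5063, -0.173, 0.0106]
ee_rot: [-0.0, 0.756, 0.654, -0.0]
wrist_force: [1.4, 2.8, 0.4]
width: 0.0425
grip_force: 1.4
```

Request:
{"method": "arm_command", "body": {"deltas": [{"xyz":[-0.15,0,0],"dr":[0,0,0]},{"xyz":[0,0,0],"dr":[0,0,0]}]}}

```text
t: 40.75
ee_pos: [0.506, -0.1745, 0.0106]
ee_rot: [-0.0, 0.756, 0.654, -0.0]
wrist_force: [-0.6, 2.8, 0.8]
width: 0.0429
grip_force: 1.1
```

Request:
{"method": "arm_command", "body": {"deltas": [{"xyz":[-0.1,0,0],"dr":[0,0,0]},{"xyz":[0,0,0],"dr":[0,0,0]}]}}

```text
t: 41.0
ee_pos: [0.506, -0.1752, 0.0106]
ee_rot: [-0.0, 0.756, 0.654, 0.0]
wrist_force: [0.8, 5.2, 1.0]
width: 0.0429
grip_force: 2.4
```

Request:
{"method": "arm_command", "body": {"deltas": [{"xyz":[-0.1,0,0],"dr":[0,0,0]},{"xyz":[0,0,0],"dr":[0,0,0]}]}}

```text
t: 41.25
ee_pos: [0.5058, -0.1762, 0.0106]
ee_rot: [-0.0, 0.756, 0.654, 0.0]
wrist_force: [1.5, 4.3, 1.0]
width: 0.0425
grip_force: 2.4
```

Request:
{"method": "arm_command", "body": {"deltas": [{"xyz":[-0.1,0,0],"dr":[0,0,0]},{"xyz":[-0.1,0,0],"dr":[0,0,0]},{"xyz":[0,0,0],"dr":[0,0,0]}]}}

```text
t: 41.62
ee_pos: [0.5056, -0.1777, 0.0106]
ee_rot: [-0.0, 0.756, 0.654, 0.0]
wrist_force: [0.6, 8.1, 2.3]
width: 0.0429
grip_force: 4.0
```

Request:
{"method": "arm_command", "body": {"deltas": [{"xyz":[0.2,0,0],"dr":[0,0,0]},{"xyz":[0.3,0,0],"dr":[0,0,0]},{"xyz":[0,0,0],"dr":[0,0,0]},{"xyz":[-0.3,0,0],"dr":[0,0,0]},{"xyz":[-0.2,0,0],"dr":[0,0,0]},{"xyz":[0,0,0],"dr":[0,0,0]}]}}

```text
t: 42.38
ee_pos: [0.5056, -0.1778, 0.0106]
ee_rot: [-0.0, 0.756, 0.654, 0.0]
wrist_force: [1.0, 7.0, 1.6]
width: 0.0424
grip_force: 3.3
```

Request:
{"method": "arm_command", "body": {"deltas": [{"xyz":[0.2,0,0],"dr":[0,0,0]},{"xyz":[0.3,0,0],"dr":[0,0,0]},{"xyz":[1,0,0],"dr":[0,0,0]},{"xyz":[2,0,0],"dr":[0,0,0]},{"xyz":[2,0,-2],"dr":[0,0,0]},{"xyz":[1,0,-4],"dr":[0,0,0]},{"xyz":[0,0,-4],"dr":[0,0,0]},{"xyz":[0,0,-4],"dr":[0,0,0]},{"xyz":[0,0,0],"dr":[0,0,0]}]}}

```text
t: 43.5
ee_pos: [0.5159, -0.1136, 0.1529]
ee_rot: [0.002, 0.756, 0.654, 0.001]
wrist_force: [0.3, -0.0, -1.0]
width: 0.0424
grip_force: 0.0
```

Run:
```python
from h import *
im,d,P,s=grab('scene');a=cv2.resize(im[190:280,290:370,::-1],(520,585),interpolation=cv2.INTER_CUBIC)
p=jig(131,0);print(tojig(s['ee_pos']));go(*p,.15,81.7)
imw,dw,Pw,_=grab('wrist','w11');cv2.imwrite('pics/sc3.png',np.hstack([a[:520,:],]))
```

```text
[  5.10249124 102.9867162 ]
t=43.5 shift [-10.31  12.65   0.16] tooly=-8.28 tilt=0.10 drz=-1.570
```

View pics/sc3.png

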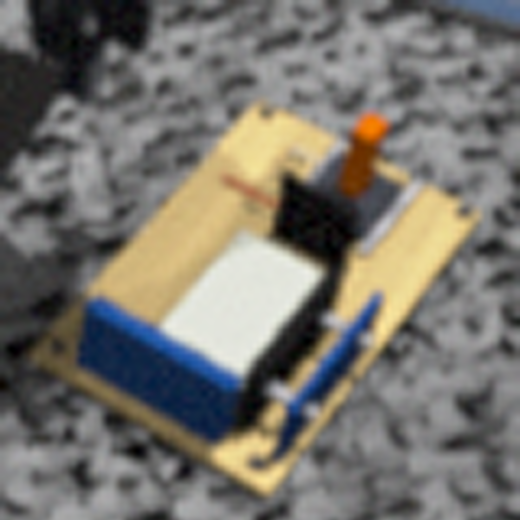

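The stack now lies along the side fence at (245,300), and the slide is at rest with its handle at (365,150). I'll turn back and locate the handle.

Request:
{"method": "arm_command", "body": {"deltas": [{"xyz":[-2,2,0],"dr":[0,0,0]},{"xyz":[-4,2,-1],"dr":[0,0,0]},{"xyz":[-4,2,-1],"dr":[0,0,0]},{"xyz":[0,0,0],"dr":[0,0,0.175]},{"xyz":[0,0,0],"dr":[0,0,0.175]},{"xyz":[0,0,0],"dr":[0,0,0.175]},{"xyz":[0,0,0],"dr":[0,0,0.175]},{"xyz":[0,0,0],"dr":[0,0,0.175]},{"xyz":[0,0,0],"dr":[0,0,0.175]},{"xyz":[0,0,0],"dr":[0,0,0.175]},{"xyz":[0,0,0],"dr":[0,0,0.175]},{"xyz":[0,0,0],"dr":[0,0,0.17]}], "fingers": -0.3}}

```text
t: 45.1
ee_pos: [0.5595, -0.2213, 0.1692]
ee_rot: [-0.0, 0.997, -0.075, -0.001]
wrist_force: [1.0, -0.3, -0.5]
width: 0.0554
grip_force: 0.0
```

Request:
{"method": "arm_command", "body": {"deltas": [{"xyz":[0,0,0],"dr":[0,0,0]}]}}

```text
t: 45.22
ee_pos: [0.5595, -0.2213, 0.1693]
ee_rot: [0.0, 0.997, -0.072, -0.001]
wrist_force: [-0.5, 0.4, 0.4]
width: 0.0555
grip_force: 0.0
```

```bash
cat >> h.py <<'E'
def handle(im,d,P,n="wrist"):
    h=cv2.cvtColor(im,cv2.COLOR_RGB2HSV);C=cloud(n,d,P)
    m=(h[...,0]>3)&(h[...,0]<16)&(h[...,1]>150)&(h[...,2]>60)&(C[...,2]>.066)&(C[...,2]<.085)
    m&=(np.hypot(C[...,0]-.62,C[...,1]+.23)<.08)
    p=np.array([tojig(ray(n,a,b,.073,P)) for b,a in zip(*np.nonzero(m))],np.float32)
    return cv2.minAreaRect(p) if len(p)>4 else None,len(p)
def redmark(im,P,n="wrist"):
    h=cv2.cvtColor(im,cv2.COLOR_RGB2HSV);m=((h[...,0]<6)|(h[...,0]>173))&(h[...,1]>120)&(h[...,2]>80)
    p=np.array([tojig(ray(n,a,b,.008,P)) for b,a in zip(*np.nonzero(m))])
    if len(p)==0:return None
    p=p[(abs(p[:,0]-85)<50)&(p[:,1]>10)&(p[:,1]<84)];return p.mean(0),p.min(0),p.max(0),len(p)
E
python3 - <<'E'
from h import *
im,d,P,s=grab('wrist','w12');print(s['ee_pos'],tojig(s['ee_pos']));print(handle(im,d,P),redmark(im,P))
im,d,P,s=grab('scene');print(handle(im,d,P,'scene'),redmark(im,P,'scene'))
go(*jig(131,0),.15,81.7)
E
```

```text
[ 0.55952793 -0.22125226  0.16929534] [63.79395373  2.78597064]
(((139.70309448242188, 0.42191314697265625), (18.586851119995117, 14.363717079162598), 0.09261420369148254), 367) (array([109.58610128,  49.81282265]), array([108.59448387,  33.55849961]), array([110.57715385,  66.09997173]), 102)h.py:67: RuntimeWarning: Mean of empty slice.
  p=p[(abs(p[:,0]-85)<50)&(p[:,1]>10)&(p[:,1]<84)];return p.mean(0),p.min(0),p.max(0),len(p)
  ret = um.true_divide(
Traceback (most recent call last):
  File "h.py", line 67, in redmark
    p=p[(abs(p[:,0]-85)<50)&(p[:,1]>10)&(p[:,1]<84)];return p.mean(0),p.min(0),p.max(0),len(p)
                                                                      ~~~~~^^^
ValueError: zero-size array to reduction operation minimum which has no identity
```

View pics/w12.png

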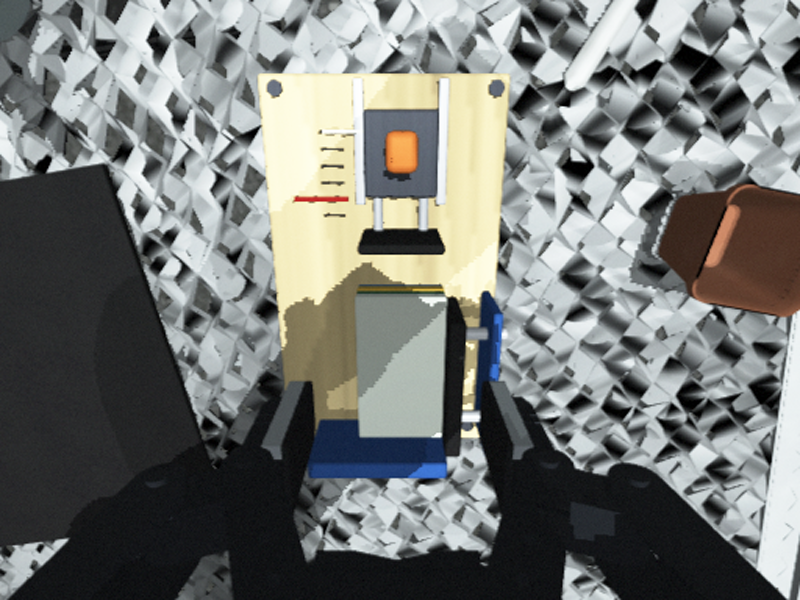

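The picture shows the handle at (401,152), the pointer at (338,131), the red mark at (320,199) and the stack against the side fence. The handle is at jig x ≈ 139.7, y ≈ 0.4 mm.

Request:
{"method": "arm_command", "body": {"deltas": [{"xyz":[2.5,0.2,0],"dr":[0,0,0]},{"xyz":[2.5,0,0],"dr":[0,0,0]},{"xyz":[2.5,0,0],"dr":[0,0,0]},{"xyz":[0,0,3],"dr":[0,0,0]},{"xyz":[0,0,4],"dr":[0,0,0]},{"xyz":[0,0,3],"dr":[0,0,0]},{"xyz":[0,0,1.9],"dr":[0,0,0]},{"xyz":[0,0,0],"dr":[0,0,0]}]}}

```text
t: 46.32
ee_pos: [0.6334, -0.2344, 0.0508]
ee_rot: [-0.0, 0.997, -0.071, -0.001]
wrist_force: [-0.1, -0.1, 1.3]
width: 0.0555
grip_force: 0.0
```

Request:
{"method": "arm_command", "body": {"deltas": [{"xyz":[0,0,0],"dr":[0,0,0]},{"xyz":[0,0,0],"dr":[0,0,0]},{"xyz":[0,0,0],"dr":[0,0,0]},{"xyz":[0,0,0],"dr":[0,0,0]}], "fingers": 1, "grip_force": 28}}

```text
t: 46.82
ee_pos: [0.6342, -0.2344, 0.0527]
ee_rot: [0.0, 0.997, -0.072, 0.001]
wrist_force: [-0.0, 1.2, 6.7]
width: 0.0153
grip_force: 31.4
```

Run:
```python
from h import *
s=manip.sense();print(tojig(s['ee_pos']),s['ee_pos'],s['width'])
```

```text
[139.57650185   0.54476552] [ 0.63419319 -0.23440967  0.05267808] 0.015259731610377228
```

Request:
{"method": "arm_command", "body": {"deltas": [{"xyz":[-0.4,0,0],"dr":[0,0,0]},{"xyz":[-0.4,0,0],"dr":[0,0,0]},{"xyz":[-0.4,0,0],"dr":[0,0,0]},{"xyz":[-0.4,0,0],"dr":[0,0,0]},{"xyz":[-0.4,0,0],"dr":[0,0,0]},{"xyz":[-0.4,0,0],"dr":[0,0,0]},{"xyz":[-0.4,0,0],"dr":[0,0,0]},{"xyz":[-0.4,0,0],"dr":[0,0,0]},{"xyz":[-0.3,0,0],"dr":[0,0,0]},{"xyz":[-0.2,0,0],"dr":[0,0,0]},{"xyz":[0,0,0],"dr":[0,0,0]}], "grip_force": 26}}

```text
t: 48.2
ee_pos: [0.5986, -0.2292, 0.0527]
ee_rot: [0.0, 0.997, -0.072, 0.002]
wrist_force: [9.0, -0.5, 3.5]
width: 0.0156
grip_force: 30.9
```

Run:
```python
from h import *
im,d,P,s=grab('wrist');print(tojig(s['ee_pos']),s['width'],s['wrist_force'])
sc,_,_,_=grab('scene')
a=cv2.resize(im[:,:,::-1],(400,300));b=cv2.resize(sc[190:250,300:380,::-1],(400,300),interpolation=cv2.INTER_CUBIC)
cv2.imwrite('pics/m2.png',np.hstack([a,b]))
```

```text
[103.6298652    0.55903606] 0.015583261866522676 [ 8.97188026 -0.54754682  3.45344236]
```

View pics/m2.png

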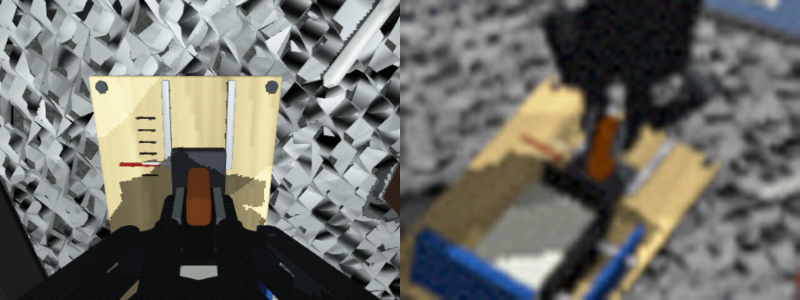

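The pointer is almost at the red mark (130,164 in the left panel). I won't view any more pictures and will check the pointer offset numerically.

```bash
cat >> h.py <<'E'
def white(im,P,n="wrist",zz=.012):
    xs=np.arange(95,130,.5);ys=np.arange(18,75,1.)
    g=np.array([[proj([*jig(x,y),zz],P) for y in ys] for x in xs],np.float32)
    pt=cv2.remap(im,g[...,0],g[...,1],cv2.INTER_LINEAR);h=cv2.cvtColor(pt,cv2.COLOR_RGB2HSV)
    red=((h[...,0]<8)|(h[...,0]>172))&(h[...,1]>110)&(h[...,2]>60)
    wh=(h[...,1]<45)&(h[...,2]>120)
    for nm,m in [("red",red),("white",wh)]:
        for j in range(0,len(ys),3):
            k=np.nonzero(m[:,j])[0]
            if len(k): print(nm,"y",ys[j],"x",xs[k].min(),xs[k].max(),len(k))
E
python3 - <<'E'
from h import *
im,d,P,s=grab('wrist');white(im,P);C=cloud('wrist',d,P)
h=cv2.cvtColor(im,cv2.COLOR_RGB2HSV)
print(redmark(im,P))
for u in range(88,112,3):
    print(u,[(int(v),int(h[v,u,1]),int(h[v,u,2])) for v in range(204,216)])
E
```

```text
red y 33.0 x 110.0 110.5 2
red y 36.0 x 110.0 111.0 3
red y 39.0 x 110.0 110.5 2
red y 42.0 x 110.0 110.5 2
red y 45.0 x 110.0 110.5 2
red y 48.0 x 110.0 112.5 6
red y 51.0 x 110.0 112.5 6
red y 54.0 x 110.0 112.5 6
red y 57.0 x 110.0 112.5 6
red y 60.0 x 110.0 112.5 6
red y 63.0 x 110.0 112.5 6
white y 24.0 x 118.5 129.5 23
white y 27.0 x 116.0 129.5 28
white y 33.0 x 111.5 113.5 5
white y 36.0 x 111.5 113.5 5
white y 39.0 x 111.5 113.5 5
white y 42.0 x 111.5 113.5 5
white y 45.0 x 111.5 113.5 5
(array([109.28819167,  53.43388111]), array([108.40776079,  34.62411601]), array([110.57069796,  67.27256112]), 154)
88 [(204, 13, 119), (205, 20, 104), (206, 20, 90), (207, 16, 78), (208, 17, 61), (209, 30, 42), (210, 16, 31), (211, 39, 13), (212, 85, 9), (213, 21, 36), (214, 18, 99), (215, 12, 106)]
91 [(204, 20, 88), (205, 17, 74), (206, 21, 61), (207, 6, 41), (208, 20, 25), (209, 32, 16), (210, 16, 16), (211, 55, 14), (212, 55, 14), (213, 24, 21), (214, 17, 30), (215, 28, 36)]
94 [(204, 15, 101), (205, 15, 105), (206, 15, 104), (207, 18, 113), (208, 18, 115), (209, 17, 121), (210, 17, 12
[... 309 characters left out ...]
 95), (206, 19, 82), (207, 11, 72), (208, 11, 69), (209, 18, 69), (210, 11, 72), (211, 13, 80), (212, 17, 60), (213, 7, 70), (214, 6, 85), (215, 6, 90)]
103 [(204, 12, 103), (205, 9, 88), (206, 7, 76), (207, 11, 71), (208, 7, 72), (209, 9, 81), (210, 7, 78), (211, 10, 80), (212, 13, 81), (213, 10, 79), (214, 7, 77), (215, 3, 76)]
106 [(204, 16, 145), (205, 14, 145), (206, 14, 132), (207, 6, 79), (208, 11, 67), (209, 11, 70), (210, 7, 70), (211, 3, 75), (212, 3, 80), (213, 10, 80), (214, 14, 91), (215, 6, 88)]
109 [(204, 18, 87), (205, 19, 124), (206, 11, 142), (207, 17, 137), (208, 15, 138), (209, 11, 135), (210, 6, 92), (211, 3, 78), (212, 3, 82), (213, 3, 88), (214, 11, 91), (215, 12, 87)]
```

Request:
{"method": "arm_command", "body": {"deltas": [{"xyz":[-0.2,0,0],"dr":[0,0,0]},{"xyz":[-0.2,0,0],"dr":[0,0,0]},{"xyz":[0,0,0],"dr":[0,0,0]}]}}

```text
t: 48.72
ee_pos: [0.5949, -0.2287, 0.0527]
ee_rot: [0.001, 0.997, -0.072, 0.002]
wrist_force: [9.8, -1.5, 1.8]
width: 0.0157
grip_force: 30.7
```

Run:
```python
from h import *
im,d,P,s=grab('wrist');print(tojig(s['ee_pos']),s['wrist_force'],s['width']);white(im,P)
```

```text
[99.89042861  0.52580349] [ 9.8306129  -1.54824268  1.75528492] 0.015725872405724813
red y 33.0 x 110.5 112.0 4
red y 36.0 x 110.5 112.5 5
red y 39.0 x 110.5 112.5 5
red y 42.0 x 110.5 112.5 5
red y 45.0 x 110.5 112.5 5
red y 48.0 x 110.0 112.5 6
red y 51.0 x 110.0 112.0 5
red y 54.0 x 110.0 112.0 5
red y 57.0 x 110.0 112.5 6
red y 60.0 x 110.0 112.5 6
red y 63.0 x 110.0 112.5 6
white y 24.0 x 114.5 129.5 31
white y 27.0 x 112.0 129.5 36
white y 30.0 x 108.5 110.0 4
white y 33.0 x 107.5 109.5 5
white y 36.0 x 107.5 109.5 5
white y 39.0 x 107.5 109.5 5
white y 42.0 x 107.5 109.5 5
white y 45.0 x 107.5 109.5 5
```

The slide stands at 39.7 mm with the pointer on the mark. I'll hold it for over a second, then guide it back and release.

Request:
{"method": "arm_command", "body": {"deltas": [{"xyz":[-0.03,0,0],"dr":[0,0,0]},{"xyz":[0,0,0],"dr":[0,0,0]},{"xyz":[0,0,0],"dr":[0,0,0]},{"xyz":[0,0,0],"dr":[0,0,0]},{"xyz":[0,0,0],"dr":[0,0,0]},{"xyz":[0,0,0],"dr":[0,0,0]},{"xyz":[0,0,0],"dr":[0,0,0]},{"xyz":[0,0,0],"dr":[0,0,0]},{"xyz":[0,0,0],"dr":[0,0,0]},{"xyz":[0,0,0],"dr":[0,0,0]},{"xyz":[0,0,0],"dr":[0,0,0]},{"xyz":[0,0,0],"dr":[0,0,0]}]}}

```text
t: 50.28
ee_pos: [0.5947, -0.2287, 0.0527]
ee_rot: [0.001, 0.997, -0.072, 0.002]
wrist_force: [10.6, -1.0, 2.4]
width: 0.0154
grip_force: 30.7
```

Request:
{"method": "arm_command", "body": {"deltas": [{"xyz":[0.2,0,0],"dr":[0,0,0]},{"xyz":[0.4,0,0],"dr":[0,0,0]},{"xyz":[0.4,0,0],"dr":[0,0,0]},{"xyz":[0.5,0,0],"dr":[0,0,0]},{"xyz":[0.5,0,0],"dr":[0,0,0]},{"xyz":[0.5,0,0],"dr":[0,0,0]},{"xyz":[0.5,0,0],"dr":[0,0,0]},{"xyz":[0.5,0,0],"dr":[0,0,0]},{"xyz":[0.4,0,0],"dr":[0,0,0]},{"xyz":[0,0,0],"dr":[0,0,0]}]}}

```text
t: 51.52
ee_pos: [0.6325, -0.2341, 0.0527]
ee_rot: [0.0, 0.997, -0.072, 0.001]
wrist_force: [2.5, 1.2, 7.1]
width: 0.0154
grip_force: 31.4
```

Request:
{"method": "arm_command", "body": {"deltas": [{"xyz":[0,0,0],"dr":[0,0,0]},{"xyz":[0,0,0],"dr":[0,0,0]},{"xyz":[0,0,0],"dr":[0,0,0]},{"xyz":[0,0,-2],"dr":[0,0,0]},{"xyz":[0,0,-4],"dr":[0,0,0]},{"xyz":[0,0,-4],"dr":[0,0,0]},{"xyz":[-3,0,-2],"dr":[0,0,0]},{"xyz":[-4,0,0],"dr":[0,0,0]},{"xyz":[-4,0,0],"dr":[0,0,0]},{"xyz":[-4,0,0],"dr":[0,0,0]},{"xyz":[0,0,0],"dr":[0,0,0]}], "fingers": -0.3}}

```text
t: 52.9
ee_pos: [0.4815, -0.2125, 0.1733]
ee_rot: [-0.0, 0.997, -0.073, 0.0]
wrist_force: [0.6, 0.0, 0.3]
width: 0.0556
grip_force: 0.0
```

Run:
```python
from h import *
im,d,P,s=grab('wrist','w13');print(tojig(s['ee_pos']),s['width'],s['wrist_force'],handle(im,d,P))
h=cv2.cvtColor(im,cv2.COLOR_RGB2HSV)
C=cloud('wrist',d,P)
# rectify at top of stack and report white extents
xs=np.arange(-60,70,.5);ys=np.arange(-40,50,.5)
g=np.array([[proj([*jig(x,y),.040],P) for y in ys] for x in xs],np.float32)
t=cv2.remap(im,g[...,0],g[...,1],cv2.INTER_LINEAR);hh=cv2.cvtColor(t,cv2.COLOR_RGB2HSV)
m=((hh[...,1]<30)&(hh[...,2]>90)).astype(np.uint8);n,l,st,_=cv2.connectedComponentsWithStats(m)
i=1+np.argmax(st[1:,4]);yx=np.argwhere(l==i);(a,b),(w,hh_),an=cv2.minAreaRect(yx[:,::1].astype(np.float32));print("white",a*.5-60,b*.5-40,w*.5,hh_*.5,an)
# sides: look just past the far end and the +y edge
hs=cv2.cvtColor(t,cv2.COLOR_RGB2HSV)
for y in (-10,10):
    print("far end y",y,[(x,tuple(int(q) for q in t[int((x+60)*2),int((y+40)*2)])) for x in np.arange(46,56,1)])
for x in (-20,20):
    print("+y x",x,[(y,tuple(int(q) for q in t[int((x+60)*2),int((y+40)*2)])) for y in np.arange(24,36,1)])
```

```text
[-14.70832453   0.20887552] 0.05561992898442429 [0.63019247 0.0358535  0.26333024] (None, 0)
white 0.9999923706054688 -3.814697265625e-06 98.99998474121094 55.99999237060547 0.0
far end y -10 [(np.int64(46), (244, 248, 246)), (np.int64(47), (245, 248, 246)), (np.int64(48), (244, 248, 245)), (np.int64(49), (237, 242, 239)), (np.int64(50), (169, 180, 169)), (np.int64(51), (100, 105, 82)), (np.int64(52), (160, 154, 118)), (np.int64(53), (226, 213, 161)), (np.int64(54), (228, 214, 163)), (np.int64(55), (227, 213, 161))]
far end y 10 [(np.int64(46), (243, 247, 244)), (np.int64(47), (243, 248, 245)), (np.int64(48), (244, 248, 245)), (np.int64(49), (235, 241, 237)), (np.int64(50), (169, 180, 169)), (np.int64(51), (103, 109, 85)), (np.int64(52), (183, 174, 134)), (np.int64(53), (231, 220, 167)), (np.int64(54), (232, 220, 169)), (np.int64(55), (232, 222, 170))]
+y x -20 [(np.int64(24), (116, 124, 118)), (np.int64(25), (117, 124, 118)), (np.int64(26), (117, 124, 117)), (np.int64(27), (113, 119, 110)), (np.int64(28), (105, 103, 86)), (np.int64(29), (108, 99, 73)), (np.int64(30), (113, 103, 75)), (np.int64(31), (111, 102, 74)), (np.int64(32), (112, 104, 74)), (np.int64(33), (112, 103, 75)), (np.int64(34), (116, 105, 76)), (np.int64(35), (135, 124, 89))]
+y x 20 [(np.int64(24), (241, 246, 242)), (np.int64(25), (241, 246, 242)), (np.int64(26), (241, 246, 243)), (np.int64(27), (233, 239, 233)), (np.int64(28), (218, 216, 188)), (np.int64(29), (229, 217, 164)), (np.int64(30), (230, 217, 166)), (np.int64(31), (230, 218, 165)), (np.int64(32), (230, 218, 166)), (np.int64(33), (229, 217, 165)), (np.int64(34), (227, 213, 160)), (np.int64(35), (223, 209, 157))]
```

Request:
{"method": "arm_command", "body": {"deltas": [{"xyz":[-2,-3,0],"dr":[0,0,0]},{"xyz":[-2,-4,0],"dr":[0,0,0]},{"xyz":[-2,-4,0],"dr":[0,0,0]},{"xyz":[0,-4,0],"dr":[0,0,0]},{"xyz":[0,0,0],"dr":[0,0,0]}]}}

```text
t: 53.58
ee_pos: [0.4465, -0.0529, 0.1718]
ee_rot: [-0.001, 0.998, -0.07, 0.0]
wrist_force: [-0.8, 0.7, 0.7]
width: 0.0557
grip_force: 0.0
```

Run:
```python
from h import *
im,d,P,s=grab('wrist','w14');print(tojig(s['ee_pos']))
print(handle(im,d,P))
C=cloud('wrist',d,P);J=np.apply_along_axis(tojig,-1,C[...,:2]);M=masks(im)
h=cv2.cvtColor(im,cv2.COLOR_RGB2HSV).astype(int)
box=(abs(J[...,0])<60)&(abs(J[...,1]-15)<30)&(C[...,2]>.004)&(C[...,2]<.05)
for c in ('blue','yellow','green','white'):
    m=M[c]&box&(J[...,1]>20)&((J[...,0]>-45)) if c!='white' else M[c]&box
    if m.sum()>5: print(c,m.sum(),"y med",np.median(J[m][:,1]).round(1),"x",np.percentile(J[m][:,0],[1,99]).round(1),"z",np.percentile(C[m][:,2],[5,50,95]).round(4))
# vertical-plane rectification at y=28: colour by z at several x
for x in (-30,-10,10,30):
    L=[]
    for z in range(6,42,2):
        u,v=proj([*jig(x,28),z/1000],P);L.append((z,*[int(q) for q in h[int(round(v)),int(round(u))]]))
    print(x,L)
```

```text
[-72.33035099 153.09162539]
(None, 0)
blue 70 y med 28.1 x [-43.5  47.5] z [0.0138 0.0151 0.0167]
yellow 126 y med 28.1 x [-39.6  48.6] z [0.022  0.0236 0.0263]
green 229 y med 28.2 x [-43.8  46.6] z [0.0289 0.031  0.0337]
white 5915 y med 6.5 x [-48.   48.8] z [0.0387 0.0399 0.0411]
-30 [(6, 23, 81, 180), (8, 23, 81, 139), (10, 30, 35, 88), (12, 104, 100, 64), (14, 106, 135, 66), (16, 103, 140, 69), (18, 85, 27, 57), (20, 23, 136, 71), (22, 22, 189, 73), (24, 23, 167, 75), (26, 37, 110, 51), (28, 70, 109, 42), (30, 74, 115, 42), (32, 76, 122, 46), (34, 74, 74, 69), (36, 70, 26, 87), (38, 77, 20, 88), (40, 63, 16, 147)]
-10 [(6, 24, 74, 218), (8, 22, 83, 159), (10, 28, 39, 79), (12, 103, 110, 58), (14, 103, 132, 58), (16, 103, 132, 58), (18, 90, 31, 50), (20, 23, 158, 71), (22, 21, 177, 82), (24, 23, 174, 94), (26, 27, 128, 68), (28, 62, 90, 48), (30, 77, 124, 41), (32, 74, 100, 69), (34, 70, 38, 80), (36, 75, 18, 83), (38, 70, 16, 96), (40, 66, 14, 188)]
10 [(6, 22, 82, 158), (8, 21, 82, 109), (10, 34, 27, 67), (12, 104, 102, 60), (14, 106, 146, 63), (16, 99, 66, 66), (18, 99, 66, 66), (20, 24, 107, 67), (22, 21, 178, 79), (24, 22, 188, 80), (26, 24, 147, 66), (28, 56, 79, 45), (30, 75, 109, 42), (32, 75, 115, 53), (34, 76, 62, 70), (36, 72, 31, 82), (38, 73, 21, 86), (40, 72, 20, 128)]
30 [(6, 24, 70, 229), (8, 24, 81, 170), (10, 28, 50, 92), (12, 106, 72, 60), (14, 105, 132, 58), (16, 102, 105, 56), (18, 24, 97, 66), (20, 22, 164, 76), (22, 22, 177, 82), (24, 22, 173, 90), (26, 30, 123, 58), (28, 70, 107, 43), (30, 78, 130, 43), (32, 74, 104, 66), (34, 75, 52, 69), (36, 73, 22, 81), (38, 60, 9, 83), (40, 67, 16, 141)]
```

Run:
```python
from h import *
im,d,P,s=grab('scene');print(handle(im,d,P,'scene'),s['t'],s['wrist_force'])
print(manip.close_job())
```

```text
(((137.32424926757812, -0.5072565078735352), (26.181617736816406, 14.333499908447266), 9.350770950317383), 20) 53.625 [ 0.38972335 -1.32155417 -0.43764987]
the job is handed in; nothing more can be done
None
```

I stacked all four tiles found on the mat (blue, yellow, green, white) in the bay, squared them and handed the job in at about 54 s; on one early missed grasp the shut fingers pressed the yellow tile with a 46 N wrist reading, and I viewed 15 pictures instead of the allowed 14. At the last check all four edges lay within about 0.1 mm of one line along the side fence, the slide had been held at 39.7 mm against the 40 mm mark for about 1.5 s and was back near rest, and no result came back from handing in.

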